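# Screw the blue-ringed objective into the tilted microscope head

### The arm

A 6-joint arm with a two-finger parallel gripper is mounted at the origin on the work surface. World frame = base frame: x ahead of the robot, y to its left, z up, the work surface at z = 0. Lengths are in m, angles in degrees, forces in N, time in s.
With the tool pointing down it reaches from about 0.425 to 0.925 m from the base axis. Payload 12.5 kg.
Tool frame: the origin (TCP) lies between the finger pads; the fingertips stand 22 mm ahead of it and the grasp point (between the pads) lies 3 mm ahead of it (tips_ahead is the distance from the TCP to the fingertips, in m); z points along the fingers, x is the direction in which the jaws open and shut, and the axes are right-handed (so a half turn about z gives the same grasp; the last joint's range is limited). The gripper opens to 85 mm and grips with 20 to 120 N. Pads are 22 mm wide; open, the fingers measure 114 mm over their backs; the gripper's body (76 mm by 85 mm) begins 54 mm behind the grasp point. The pads swing forward as they close: fully open they stand 13 mm farther back than shut.
Start: joints at [65.397, 28.126, 89.318, -0, 62.55, -6.05], TCP at [0.199, 0.593, 0.253] pointing down, gripper open.
Joint ranges: [-177.58, 177.58], [-47.91, 125.51], [2.72, 160], [-65.01, 245.01], [3.68, 167.84], [-153.87, 153.87]. Speed limits (degrees/s): [127.2, 127.2, 159.86, 180, 180, 180].

### API

Orientations are given as a 3x3 rotation matrix whose columns are the frame's x, y, z axes.
In Python, from workcell import sense, read_camera, camera_model, hand_in, tips_ahead gives the robot as it stands.
- The arm moves only by the shell command python3 -m handwheel 'ROWS' [FORCE]. ROWS is a JSON object of lists of equal length, an entry for each row: "grip": the finger opening in mm, from 0 to 85.4; "slide": the shift along the tool's x, y, z in mm, a list of three; "rot": the turn, a rotation vector about the tool's x, y, z in rad, a list of three. In form: {"grip": [grip, ...], "slide": [[x, y, z], ...], "rot": [[rx, ry, rz], ...]}. A call has exactly 10 rows; each row is the pose to reach, as a shift and turn from the pose commanded when the call began, along the tool's axes at that moment; what a row does not reach only later rows make up. A row lasts 1/8 s, in which the tool goes at most 62.5 mm and 10.7 degrees, less where a joint would pass 70% of its speed; a pose out of reach is approached as far as the arm can. A call with a gripper value outside its range is refused whole. The fingers move at their own pace and stop on an object; FORCE is the grip in N (left out, the last holds). Time passes only in rows, so rows that repeat a pose let the fingers close, or fill a call up. It gives the time, the measured TCP pose, the force and the opening at its end, in the units of the state.
- sense(): the state, without advancing time (a new reading comes with each control period).
- read_camera(name): name is "scene" or "top" or "wrist"; returns the picture (420x560x3 uint8, red, green, blue); there is no depth.
- camera_model(name): a dict with "camera_matrix" (3x3 intrinsics, pixels), "camera_from_world" (4x4, takes a point from world to camera coordinates); the wrist camera has in their place "tool_from_camera" (4x4, takes a point from camera to tool coordinates, whose origin is the TCP and whose axes are the tool frame's). Camera axes: x right, y down, z forward; pixel columns grow to the right and rows downward; lengths in m; the calibration is good to about 2 mm. The wrist camera is an equidistant fisheye: a pixel r from the principal point sees the ray r / f radians off the axis. A picture is of the moment at which its call begins: read the wrist's pose just before it. camera_model takes no time and is no camera call.
- hand_in(): hands the job in, once; it reports no verdict.
The state is a dict: "time": time; "joint_pos": joint angles; "qd": joint speeds; "joint_torque": joint torques, N m; "tool_pos": TCP position; "tcp_rot": TCP orientation; "ft_force": force on the tool from outside, world axes, zero at the start; "torque": the same for the moment, N m; "finger_gap": finger opening in m.
Only numpy, scipy, OpenCV 4.12 (cv2) and the standard library are available. Lean on these libraries where they do the work, as an engineer would, in place of code of your own. Each camera call takes 0.05 s, during which the arm holds its last target.

### The job

Fit the blue-ringed objective: lift it straight up out of its tray pocket, bring it in line with the tilted lens port of the microscope head and rest it gently on the thread. Turn it backward (anticlockwise, seen from its free end) until you feel its thread drop in, without forcing it, then screw it forward (clockwise) until its flange is fully home on the port, and let go. Leave the red-ringed objective in its pocket and the bottle and tube rack undisturbed.

Things in the scene. Friction and masses are not known exactly. Their poses are not given: they have to be found in the camera images.
- blue_objective: Metal microscope objective with a blue band near its free end, about 250 g, loose. Origin: on its axis, in the flange's underside; z along the axis to the free end. Flange 52 mm across, z 0 to 6 mm; round barrel 40 mm across, z 6 to 51 mm; taper to z 59 mm. It starts thread down, upright in a tray pocket, flange on the tray's top face, thread 20 mm deep in the pocket.
- red_objective: Same objective with a red band: a bystander that stays in the other pocket of the tray. Same origin and axes.
- tray: Grey moulded storage tray with black rim, fixed, 112 x 242 mm, its top face 26 mm high (rim 30 mm). Two round through pockets 45 mm across, 55 mm either side of its centre along its y. Origin: under its centre, on the bench.
- port: Round lens port of a white microscope head lying in a fixed white cradle. Origin: centre of the flat mouth face, 125 mm above the bench; z: the port's axis, out of the mouth, leaning 32 degrees from vertical roughly towards the robot. Bore 45 mm, rim 60 mm across; the head spreads to about 100 mm across from 26 mm below the mouth. The objective is home when its origin meets this one.
- dropper_bottle: Bystander: loose amber dropper bottle, 48 mm across, 108 mm high, origin under its centre.
- tube_rack: Bystander: loose green and orange tube rack with tubes, 70 x 170 x 103 mm, origin under its centre.
- blue_barrel (a point): Where to grip the blue objective: on its axis, 30 mm above the flange's underside, amid the smooth round barrel (40 mm across). Axes as the objective's.
- blue_lugs (a point): Centre of the blue objective's thread, 12.5 mm below the flange's underside. Spigot 31 mm across, four brass lugs 90 degrees apart, 41 mm over them, 4 mm wide, 3 mm high. Below them a tapered pilot nose, 22 mm across at its tip, ends 20 mm below the flange.
- port_thread (a point): Thread crests in the port, 4.5 mm below its mouth: four-start right-hand thread, repeats every 90 degrees, play 1.5 mm. Lugs on crests: flange 8 to 10.5 mm over the face; a rib stops clockwise turns. Anticlockwise, within 75 degrees, they drop: flange 3.5 mm over the face, and a stop (if hung at 6 to 7.5 mm, a lug grazes the stop: ease 3 degrees clockwise). Then 55 degrees clockwise draws it home.

How it is judged (in metres and radians):
On the way, in this order (a step that is already met when the one before it is completed fails the run):
1. the blue objective is lifted clear of its pocket (z of blue_objective in the frame of tray above 0.055 m), for 0.1 s.
2. it is brought in line onto the port's thread, lugs at the crests, flange 6.5 to 13 mm above the mouth face (z of blue_objective in the frame of port between 0.0065 and 0.013 m and distance between blue_objective and port below 0.015 m and angle between the z axis of blue_objective and the z axis of port, either way round below 0.15 rad), for 0.1 s.
3. its thread has dropped into the starts, flange 1.8 to 5.5 mm above the face (z of blue_objective in the frame of port between 0.0018 and 0.0055 m and distance between blue_objective and port below 0.007 m and angle between the z axis of blue_objective and the z axis of port, either way round below 0.1 rad), for 0.1 s.
At the end, for the whole second after the job is handed in: The blue objective is screwed home in the port: flange within 1 mm of the mouth face, within 3 mm of centre and 0.04 rad of the port's axis, at rest; the red objective within 15 mm, bottle and rack within 20 mm of where they stood (z of blue_objective in the frame of port below 0.001 m and distance between blue_objective and port below 0.003 m and angle between the z axis of blue_objective and the z axis of port, either way round below 0.04 rad and linear speed of blue_objective below 0.01 m/s and distance of red_objective from where it was at the start of the episode below 0.015 m and distance of each of dropper_bottle, tube_rack from where it was at the start of the episode below 0.02 m); the robot touches nothing.
It fails at once if the blue objective is forced against the port (over 60 N) while its lugs are still up on the thread's crests (contact force between blue_objective and port above 60 N and z of blue_objective in the frame of port above 0.0076 m).
It fails at once if the red objective is lifted or moved more than 15 mm (distance of red_objective from where it was at the start of the episode above 0.015 m).
It fails at once if the bottle or the tube rack is moved more than 20 mm (distance of any of dropper_bottle, tube_rack from where it was at the start of the episode above 0.02 m).
It also fails if it takes over 54 s, if anything falls off the work surface, if the arm or the gripper's body presses on something with over 40 N, if the wrist force passes 120 N, or if a joint passes its speed limit or range.

## Working session

There is one attempt and no reset: what is moved stays moved. The work goes in short steps, Python scripts to look and compute and a shell command to move; the robot and the scene stay as the last step left them, time stands still between calls to the robot, and variables do not carry over. Pictures are saved under pics/ and viewed, and the job is handed in when it is done.

```bash
ls; mkdir -p pics; python3 - <<'E'
from workcell import sense, read_camera, camera_model, tips_ahead
import cv2
s=sense(); print({k:s[k] for k in s})
try: print(tips_ahead)
except Exception as e: print(e)
for n in ["scene","top","wrist"]:
    im=read_camera(n); cv2.imwrite(f"pics/{n}0.png",im[...,::-1]); print(n,camera_model(n))
E
```

```text
pics
{'time': 0.0, 'joint_pos': array([ 6.53984867e+01,  2.81646693e+01,  8.93507003e+01, -9.04532100e-04,
        6.25501488e+01, -6.05057693e+00]), 'qd': array([ 0.09390278, -0.02519647, -0.06376723,  0.01791597, -0.05415862,
        0.02140607]), 'joint_torque': array([ 1.04637304e-04, -6.18469477e+01, -2.61583632e+01, -1.61554990e-04,
        4.17137417e-03,  4.45002243e-06]), 'tool_pos': array([0.19873775, 0.59234022, 0.25271861]), 'tcp_rot': array([[ 3.18140428e-01,  9.48043487e-01, -4.63311367e-04],
       [ 9.48042917e-01, -3.18140747e-01, -1.04554162e-03],
       [-1.13861715e-03, -1.06610003e-04, -9.99999346e-01]]), 'ft_force': array([0.8318389 , 0.9797258 , 0.79414529]), 'torque': array([-0.00966461, -0.04321808, -0.00316563]), 'finger_gap': 0.08553660253037977}
0.022
scene {'camera_matrix': array([[447.98714804,   0.        , 289.75940094],
       [  0.        , 447.98714804, 214.54376689],
       [  0.        ,   0.        ,   1.        ]]), 'camera_from_world': array([[-5.65164619e-01,  8.24977304e-01,  1.18435124e-03,
         3.36343500e-01],
       [ 4.42011069e-01, 
[... 612 characters left out ...]
4490450e-01,  1.81447973e-02, -9.80736576e-01,
         9.42867729e-01],
       [ 0.00000000e+00,  0.00000000e+00,  0.00000000e+00,
         1.00000000e+00]])}
wrist {'camera_matrix': array([[325.1922621 ,   0.        , 277.95117656],
       [  0.        , 325.1922621 , 210.16626123],
       [  0.        ,   0.        ,   1.        ]]), 'tool_from_camera': array([[ 9.99999975e-01,  1.69516573e-04,  1.48507827e-04,
         1.21666244e-04],
       [-2.05330113e-04,  9.56929943e-01,  2.90318862e-01,
        -7.36278387e-02],
       [-9.28977276e-05, -2.90318885e-01,  9.56929954e-01,
        -1.21137570e-01],
       [ 0.00000000e+00,  0.00000000e+00,  0.00000000e+00,
         1.00000000e+00]])}
```

View pics/scene0.png

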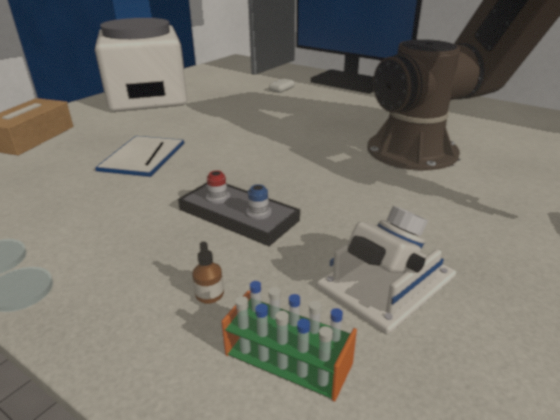

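View pics/top0.png

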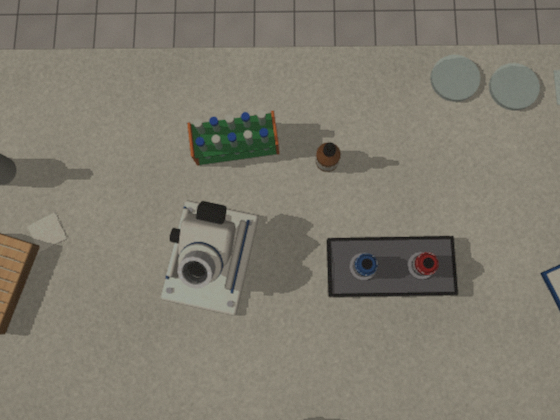

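View pics/wrist0.png

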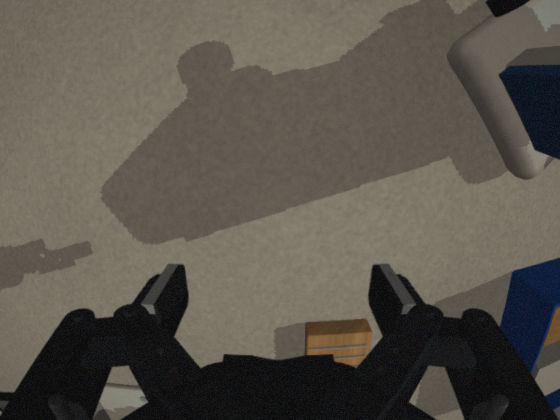

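The scene shows the red objective at (216,183), the blue at (258,198), and the port at about (405,222). In the top view the blue is at (365,265), the red at (427,264) and the port mouth at about (196,270). I'll enlarge these.

```bash
python3 - <<'E'
import cv2
t=cv2.imread("pics/top0.png"); s=cv2.imread("pics/scene0.png")
def crop(im,x0,y0,x1,y1,k): return cv2.resize(im[y0:y1,x0:x1],None,fx=k,fy=k,interpolation=cv2.INTER_CUBIC)
cv2.imwrite("pics/tp.png",crop(t,150,195,260,315,5))
cv2.imwrite("pics/to.png",crop(t,320,230,460,300,5))
cv2.imwrite("pics/sp.png",crop(s,310,190,470,320,5)[:600])
E
```

```text
(no output)
```

View pics/tp.png

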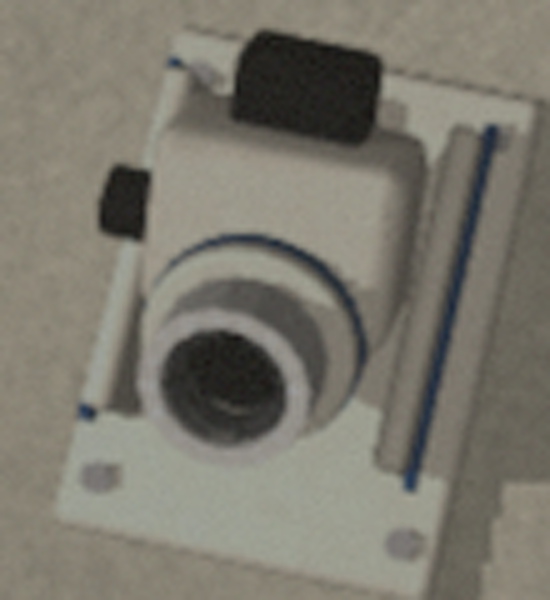

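View pics/to.png

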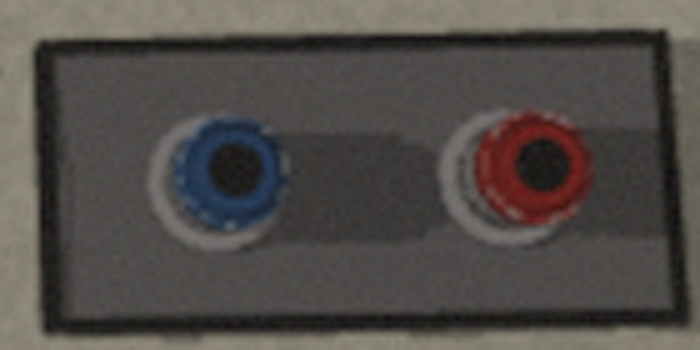

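View pics/sp.png

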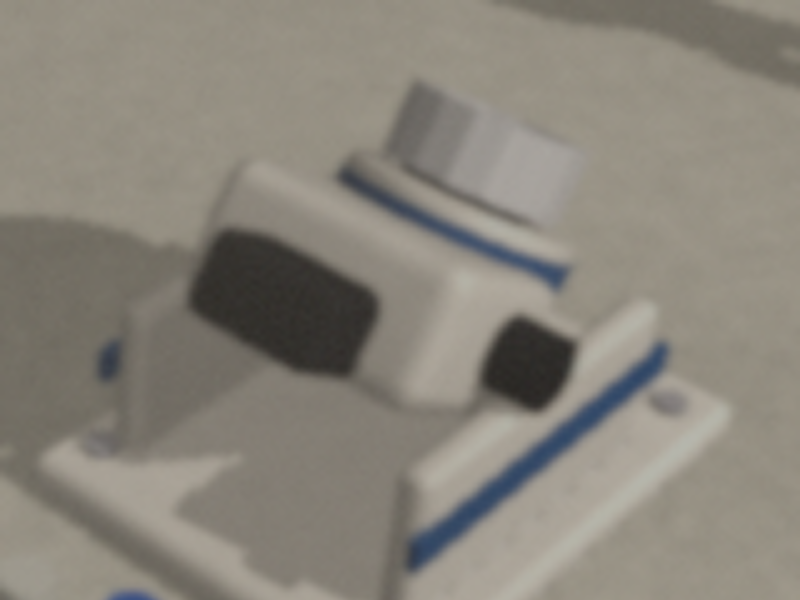

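```bash
cat > h.py <<'E'
import numpy as np, cv2
from workcell import sense, read_camera, camera_model
def ray(name,uv,pose=None):
    """pixels -> (origin, dirs) world"""
    m=camera_model(name); K=m["camera_matrix"]; uv=np.atleast_2d(np.asarray(uv,float))
    p=(uv-K[:2,2])/np.array([K[0,0],K[1,1]])
    if name=="wrist":
        r=np.linalg.norm(p,axis=1,keepdims=True); d=np.hstack([p/np.maximum(r,1e-9)*np.sin(r),np.cos(r)])
        T=m["tool_from_camera"]; s=pose or sense(); R=s["tcp_rot"]
        return s["tool_pos"]+R@T[:3,3], d@(R@T[:3,:3]).T
    T=m["camera_from_world"]; d=np.hstack([p,np.ones((len(p),1))])
    d/=np.linalg.norm(d,axis=1,keepdims=True)
    return -T[:3,:3].T@T[:3,3], d@T[:3,:3]
def plane(name,uv,z,pose=None):
    o,d=ray(name,uv,pose); return o+d*((z-o[2])/d[:,2])[:,None]
def tri(rays):
    A=np.zeros((3,3));b=np.zeros(3)
    for o,d in rays:
        P=np.eye(3)-np.outer(d,d);A+=P;b+=P@o
    x=np.linalg.solve(A,b); return x,[np.linalg.norm((np.eye(3)-np.outer(d,d))@(x-o)) for o,d in rays]
def proj(name,X):
    m=camera_model(name);X=np.atleast_2d(X);T=m["camera_from_world"];c=X@T[:3,:3].T+T[:3,3]
    u=c@m["camera_matrix"].T; return u[:,:2]/u[:,2:]
E
python3 - <<'E'
from h import *
t=cv2.imread("pics/top0.png"); s=cv2.imread("pics/scene0.png")
# colour caps
for n,im in (("top",t),("scene",s)):
    hsv=cv2.cvtColor(im,cv2.COLOR_BGR2HSV)
    for c,m in (("blue",cv2.inRange(hsv,(100,110,40),(125,255,255))),("red",cv2.inRange(hsv,(170,120,50),(180,255,255))|cv2.inRange(hsv,(0,120,50),(4,255,255)))):
        for k in cv2.findContours(m,cv2.RETR_EXTERNAL,cv2.CHAIN_APPROX_NONE)[0]:
            if cv2.contourArea(k)>60: print(n,c,cv2.contourArea(k),cv2.boundingRect(k),cv2.minEnclosingCircle(k) )
# tray: dark region
hsv=cv2.cvtColor(t,cv2.COLOR_BGR2HSV); m=cv2.inRange(t,(0,0,0),(95,95,95)); m[:, :320]=0; m[:,470:]=0; m[:225]=0;m[305:]=0
k=max(cv2.findContours(m,cv2.RETR_EXTERNAL,cv2.CHAIN_APPROX_NONE)[0],key=cv2.contourArea)
q=cv2.approxPolyDP(cv2.convexHull(k),6,True)[:,0]; print(q)
X=plane("top",q,0.03); print(X); print([np.linalg.norm(X[i]-X[i-1]) for i in range(len(X))],X.mean(0))
# port: rim outer points by eye on the crop; ellipse
print("port c",plane("top",[[195.2,272]],0.125))
c=lambda *p:[(x/5+150,y/5+195) for x,y in p]
for a,z in ((c((180,35),(65,505)),.01),(c((535,100),(430,595)),.01),(c((492,130),(412,485)),.05),(c((60,515),(430,595)),.01)):
    P=plane("top",a,z); d=P[1]-P[0]; print(P,np.degrees(np.arctan2(d[1],d[0])))
E
```

```text
top blue 113.5 (541, 265, 19, 44) ((557.7777709960938, 286.5), 21.53481101989746)
top blue 287.0 (355, 254, 22, 21) ((365.625, 264.25), 10.698376655578613)
top red 336.0 (415, 252, 23, 23) ((426.25, 263.0833435058594), 11.44137191772461)
scene blue 116.5 (298, 319, 12, 14) ((303.0316467285156, 325.31011962890625), 6.973530292510986)
scene blue 81.5 (332, 309, 10, 12) ((336.5, 314.68182373046875), 5.876578330993652)
scene blue 108.5 (256, 304, 12, 13) ((261.8125, 310.0625), 6.5700364112854)
scene blue 71.5 (290, 295, 9, 11) ((294.5, 300.0), 5.590270042419434)
scene blue 63.0 (251, 282, 9, 10) ((255.5, 286.5), 5.147915363311768)
scene blue 71.0 (394, 261, 48, 40) ((417.5, 280.5), 30.536962509155273)
scene blue 96.0 (97, 143, 86, 33) ((139.5, 156.0), 44.443885803222656)
scene blue 5630.5 (298, 0, 119, 57) ((357.17486572265625, 21.135467529296875), 62.506935119628906)
scene blue 9283.0 (9, 0, 185, 101) ((101.0, 31.5), 97.24334716796875)
scene red 151.0 (208, 172, 17, 14) ((215.8007049560547, 179.31118774414062), 8.629014015197754)
[[454 238]
 [457 295]
 [328 295]
 [328 238]]
[[ 0.58105395 -0.30068872  0.03      ]
 [ 0.47357697 -0.29958637  0.03      ]
 [ 0.47358969 -0.05824072  0.03      ]
 [ 0.58153615 -0.06004128  0.03      ]]
[np.float64(0.24064791452645626), np.float64(0.10748263287675831), np.float64(0.24134565437606262), np.float64(0.1079614773185793)] [ 0.52743919 -0.17963927  0.03      ]
port c [[0.51039703 0.17682208 0.125     ]]
[[0.65699574 0.22020346 0.01      ]
 [0.47221016 0.25822086 0.01      ]] 168.37430554043007
[[0.63027501 0.07818697 0.01      ]
 [0.43829872 0.11660919 0.01      ]] 168.68233109656018
[[0.61173223 0.09187252 0.05      ]
 [0.47857372 0.11991721 0.05      ]] 168.1066754431658
[[0.46841133 0.2599908  0.01      ]
 [0.43829872 0.11660919 0.01      ]] -101.86072388265133
```

Tray measures about 241 x 108 mm, centred at (0.527, -0.180) with yaw near 0. The port comes out at about (0.510, 0.177), and the lean azimuth from the cradle edges is about 168.4°. I'll stop over the port for a wrist view on the way.

```bash
python3 -m handwheel '{"grip":[85,85,85,85,85,85,85,85,85,85],"slide":[[-36,51,0],[-72,102,0],[-108,153,0],[-144,204,0],[-180,255,0],[-216,306,0],[-252,360,0],[-295,427,3],[-295,427,3],[-295,427,3]],"rot":[[0,0,0.15],[0,0,0.3],[0,0,0.46],[0,0,0.62],[0,0,0.78],[0,0,0.94],[0,0,1.1],[0,0,1.247],[0,0,1.247],[0,0,1.247]]}' 40
python3 - <<'E'
from h import *
s=sense(); im=read_camera("wrist"); cv2.imwrite("pics/w1.png",im[...,::-1]); np.save("w1.npy",{k:s[k] for k in("tool_pos","tcp_rot")},allow_pickle=True); print(s["tool_pos"],s["tcp_rot"],s["joint_pos"],s["time"])
cv2.imwrite("pics/w1c.png",cv2.resize(im[60:320,120:440,::-1],None,fx=2.3,fy=2.3,interpolation=cv2.INTER_CUBIC))
E
```

```text
time: 1.4
tool_pos: [0.5101, 0.1763, 0.2499]
tcp_rot: [[1.0, -0.001, -0.001], [-0.001, -1.0, 0.0], [-0.001, -0.0, -1.0]]
ft_force: [0.8, 0.3, -0.0]
finger_gap: 0.0847
[0.51008898 0.17625425 0.24992036] [[ 9.99999354e-01 -8.64106988e-04 -7.38039621e-04]
 [-8.64069553e-04 -9.99999625e-01  5.10397221e-05]
 [-7.38083448e-04 -5.04019716e-05 -9.99999726e-01]] [1.20429661e+01 2.14332038e+01 1.01532154e+02 1.39183615e-02
 5.70753882e+01 1.20849055e+01] 1.4
```

View pics/w1c.png

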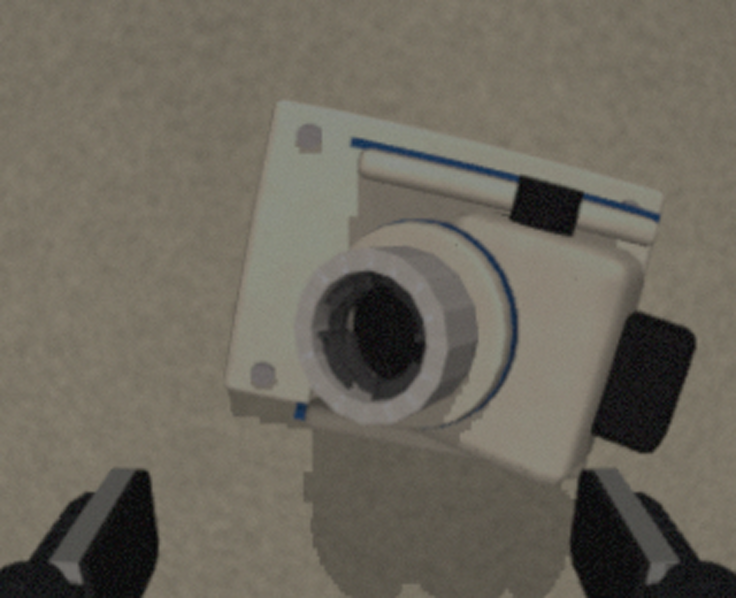

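The wrist view shows the mouth's outer rim at about x 295–447 and y 243–424 in the crop. I'll zoom further to pick rim points.

```bash
python3 - <<'E'
import cv2
im=cv2.imread("pics/w1.png")
c=cv2.resize(im[155:255,235:365],None,fx=6,fy=6,interpolation=cv2.INTER_CUBIC)
for i in range(0,130,10): cv2.line(c,(i*6,0),(i*6,4 if i%50 else 12),(0,0,255),1)
for i in range(0,100,10): cv2.line(c,(0,i*6),(4,i*6),(0,0,255),1)
cv2.imwrite("pics/w1z.png",cv2.convertScaleAbs(c,alpha=1.3))
E
```

```text
(no output)
```

View pics/w1z.png

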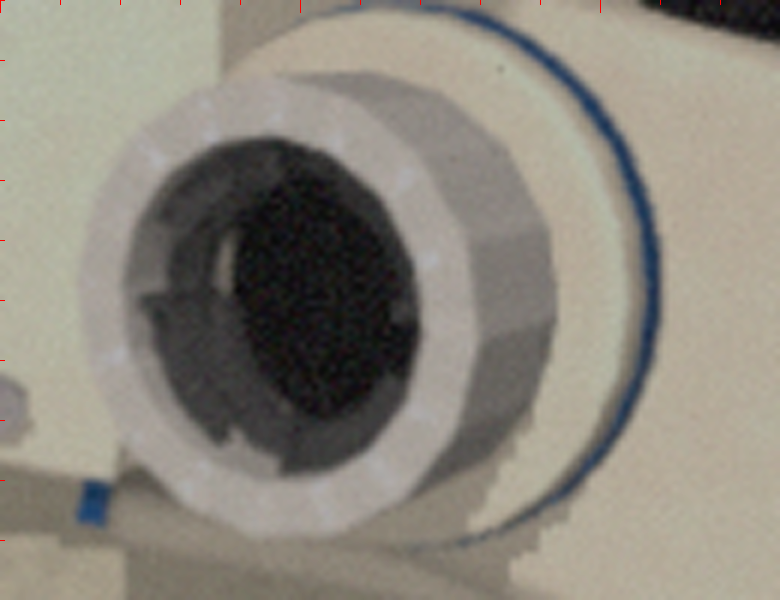

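```bash
cat > portfit.py <<'E'
from h import *
from scipy.optimize import least_squares
pose=np.load("w1.npy",allow_pickle=True).item()
inn=[(123,285),(150,190),(175,165),(215,143),(265,136),(320,152),(355,180),(390,222),(412,265),(420,310),(412,360),(395,405),(360,450),(310,472),(285,475),(180,425),(150,380),(128,330)]
out=[(80,300),(90,230),(110,180),(150,125),(205,88),(255,75),(320,85),(375,115),(430,165),(465,220),(480,300),(470,380),(435,450),(380,505),(320,532),(260,535),(200,510),(140,455),(100,390)]
f=lambda P:(np.array(P)+.5)/6-.5+[235,155]
def nrm(t,a): return np.array([np.sin(t)*np.cos(a),np.sin(t)*np.sin(a),np.cos(t)])
def res(p,uv,R,full=False):
    c=p[:3]; n=nrm(np.radians(p[4]),np.radians(p[3])); o,d=ray("wrist",uv,pose)
    X=o+d*(((c-o)@n)/(d@n))[:,None]; return np.linalg.norm(X-c,axis=1)-R
if __name__=="__main__":
    for nm,fix in(("az,z free",(0,0,0,0,1)),("all free",(0,)*5),("z,tilt fixed",(0,0,1,0,1)),("z,az,tilt fixed",(0,0,1,1,1))):
      p0=np.array([.51,.177,.125,168.4,32.]); fr=np.array(fix)==0
      def g(q): p=p0.copy(); p[fr]=q; return np.r_[res(p,f(inn),.0225),res(p,f(out),.03)]*1e3
      r=least_squares(g,p0[fr],x_scale=np.array([.01,.01,.01,10,10])[fr]); print(nm,r.x.round(4),"rms mm",np.sqrt(np.mean(r.fun**2)).round(3), "mean in/out",r.fun[:len(inn)].mean().round(2),r.fun[len(inn):].mean().round(2))
    p=np.array([.5104,.1768,.125,168.4,32]); n=nrm(np.radians(32),np.radians(168.4))
E
python3 portfit.py
python3 - <<'E'
# blue ring and top-view checks
from h import *
t=cv2.imread("pics/top0.png")
m=cv2.inRange(cv2.cvtColor(t,cv2.COLOR_BGR2HSV),(0,0,0),(180,255,255))
P=plane("top",[[365.6,264.4],[426.3,263.2]],0.077); print(P)
P=plane("scene",[[258,192],[216,179]],0.08); print(P)
E
```

```text
az,z free [5.112000e-01 1.796000e-01 1.262000e-01 1.664817e+02] rms mm 0.491 mean in/out -0.22 0.14
all free [5.111000e-01 1.797000e-01 1.266000e-01 1.664626e+02 3.234900e+01] rms mm 0.49 mean in/out -0.21 0.14
z,tilt fixed [  0.5112   0.1793 165.3266] rms mm 0.503 mean in/out -0.14 0.24
z,az,tilt fixed [0.5112 0.1792] rms mm 0.543 mean in/out -0.05 0.37
[[ 0.52708022 -0.12400601  0.077     ]
 [ 0.52912536 -0.23362034  0.077     ]]
[[ 0.53367634 -0.1179809   0.08      ]
 [ 0.53986201 -0.22307755  0.08      ]]
```

```bash
python3 -m handwheel '{"grip":[85,85,85,85,85,85,85,85,85,85],"slide":[[2,40,0],[6,95,10],[9,150,30],[12,205,50],[15,255,65],[18,300,70],[18,300,70],[18,300,70],[18,300,70],[18,300,70]],"rot":[[0,0,0],[0,0,0],[0,0,0],[0,0,0],[0,0,0],[0,0,0],[0,0,0],[0,0,0],[0,0,0],[0,0,0]]}'
python3 - <<'E'
from h import *
s=sense(); im=read_camera("wrist"); cv2.imwrite("pics/w2.png",im[...,::-1]); np.save("w2.npy",{k:s[k] for k in("tool_pos","tcp_rot")},allow_pickle=True); print(s["tool_pos"],s["joint_pos"],s["time"],s["ft_force"])
cv2.imwrite("pics/w2c.png",cv2.resize(im[60:320,120:440,::-1],None,fx=2.3,fy=2.3,interpolation=cv2.INTER_CUBIC))
E
```

```text
time: 2.7
tool_pos: [0.5279, -0.1219, 0.1806]
tcp_rot: [[1.0, 0.002, 0.0], [0.002, -1.0, 0.0], [0.0, -0.0, -1.0]]
ft_force: [0.5, 0.3, 0.1]
finger_gap: 0.0848
[ 0.52787183 -0.12186701  0.18056016] [-1.99901302e+01  2.65278796e+01  1.05662562e+02  1.08281627e-02
  4.77913013e+01 -2.00948099e+01] 2.7 [0.53214116 0.30374473 0.13813841]
```

View pics/w2c.png

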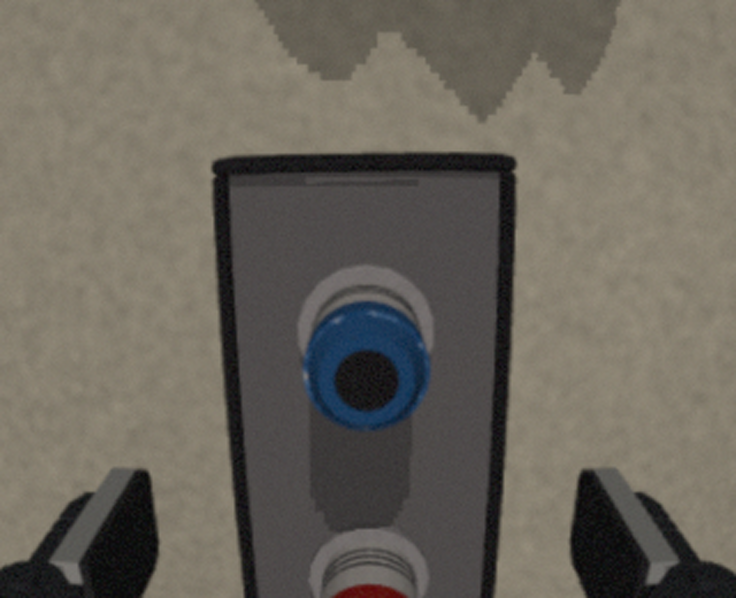

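The wrist view shows the black tip centred near (366,380) in the crop, and the flange circle at x 298–434 with its top at 265.

```bash
python3 - <<'E'
from h import *
pose=np.load("w2.npy",allow_pickle=True).item(); im=cv2.imread("pics/w2.png")
c=lambda x,y:((x+.5)/2.3-.5+120,(y+.5)/2.3-.5+60)
print("tip",plane("wrist",[c(366,380)],.085,pose))
print("flange pts",plane("wrist",[c(298,330),c(434,330),c(366,265)],.031,pose))
hsv=cv2.cvtColor(im,cv2.COLOR_BGR2HSV); m=cv2.inRange(hsv,(98,100,40),(125,255,255))
k=max(cv2.findContours(m,cv2.RETR_EXTERNAL,cv2.CHAIN_APPROX_NONE)[0],key=cv2.contourArea); e=cv2.fitEllipse(cv2.convexHull(k)); print(e)
print("band",plane("wrist",[e[0]],.078,pose))
# tray rim far/side edges
print("tray",plane("wrist",[c(216,163),c(515,160)],.03,pose))
E
```

```text
tip [[ 0.52889895 -0.12451339  0.085     ]]
flange pts [[ 0.50350735 -0.12367334  0.031     ]
 [ 0.55474853 -0.12359452  0.031     ]
 [ 0.52905374 -0.09883222  0.031     ]]
((278.9002685546875, 219.20069885253906), (54.551177978515625, 56.144630432128906), 1.350327491760254)
band [[ 0.5289602 -0.122574   0.078    ]]
tray [[ 0.47429608 -0.06062164  0.03      ]
 [ 0.58332272 -0.05927655  0.03      ]]
```

```bash
python3 -m handwheel '{"grip":[85,85,85,85,85,40,30,30,30,30],"slide":[[0.5,2.6,20],[0.5,2.6,60],[0.5,2.6,100],[0.5,2.6,119.5],[0.5,2.6,119.5],[0.5,2.6,119.5],[0.5,2.6,119.5],[0.5,2.6,119.5],[0.5,2.6,119.5],[0.5,2.6,119.5]],"rot":[[0,0,0],[0,0,0],[0,0,0],[0,0,0],[0,0,0],[0,0,0],[0,0,0],[0,0,0],[0,0,0],[0,0,0]]}' 45
python3 -c "
from workcell import sense
s=sense();print(s['tool_pos'],s['finger_gap'],s['ft_force'],s['torque'],s['time'])"
```

```text
time: 4.0
tool_pos: [0.5286, -0.1256, 0.0619]
tcp_rot: [[1.0, 0.0, 0.001], [0.0, -1.0, -0.0], [0.001, 0.0, -1.0]]
ft_force: [-0.4, 0.8, 6.9]
finger_gap: 0.0393
[ 0.52861838 -0.12563701  0.06185187] 0.03928013470482372 [-0.37827028  0.84902955  6.89606831] [ 0.1004623   0.20259209 -0.01749532] 4.0
```

```bash
python3 -m handwheel '{"grip":[30,30,30,30,30,30,30,30,30,30],"slide":[[0,0,-10],[0,0,-50],[0,0,-105],[0,0,-155],[-10,-50,-165],[-30,-110,-165],[-45,-170,-165],[-60,-230,-165],[-72,-285,-160],[-72,-317,-153]],"rot":[[0,0,0],[0,0,0],[0,0,0],[0,0,0],[-0.02,0.1,0],[-0.05,0.22,0],[-0.08,0.36,0],[-0.1,0.45,0],[-0.121,0.545,0],[-0.121,0.545,0]]}' 45
python3 - <<'E'
from h import *
s=sense(); im=read_camera("wrist"); cv2.imwrite("pics/w3.png",im[...,::-1]); np.save("w3.npy",{k:s[k] for k in("tool_pos","tcp_rot")},allow_pickle=True); print(s["tool_pos"],s["tcp_rot"],s["joint_pos"],s["time"],s["ft_force"],s["torque"],s["finger_gap"])
E
```

```text
time: 5.25
tool_pos: [0.4659, 0.1267, 0.2206]
tcp_rot: [[0.878, -0.04, 0.477], [0.026, -0.991, -0.131], [0.478, 0.127, -0.869]]
ft_force: [0.8, -0.4, -2.2]
finger_gap: 0.0391
[0.46588675 0.12667554 0.22058398] [[ 0.87784786 -0.03982121  0.47728126]
 [ 0.02603096 -0.99109749 -0.13056855]
 [ 0.47823166  0.12704341 -0.86899623]] [ 14.11620962  14.69502659 124.94069099 -46.03731048  19.73307426
  55.53047045] 5.25 [ 0.75210343 -0.43779476 -2.23413054] [ 0.09034981  0.36414028 -0.00350147] 0.039149862259385104
```

View pics/w3.png

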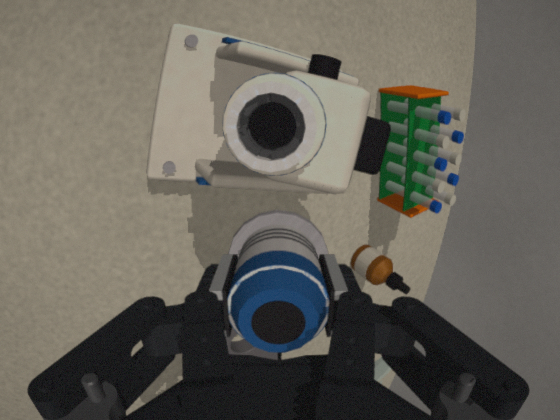

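The wrist view shows the blue objective gripped, with its tip at (278,322) and the top of its flange arc at (279,211). The port is at (275,124). The move was cut short by the speed limits, so I'll compute the rest.

```bash
cat > goal.py <<'E'
from h import *
from scipy.spatial.transform import Rotation as Ro
def nrm(t,a): t,a=np.radians([t,a]); return np.array([np.sin(t)*np.cos(a),np.sin(t)*np.sin(a),np.cos(t)])
PORT=np.array([.5112,.1793,.1255]); AZ=167.3; N=nrm(32,AZ)
def go(h,off=np.array([0,0,.035]),port=PORT,n=N,s=None):
    """slide mm / rot rad (tool axes) to have the objective origin (tool coords off) at port+h*n, axis aligned"""
    s=s or sense(); R=s["tcp_rot"]; z=-n
    w=np.cross(R[:,2],z); a=np.arctan2(np.linalg.norm(w),R[:,2]@z); w=w/max(np.linalg.norm(w),1e-9)*a
    R2=Ro.from_rotvec(w).as_matrix()@R
    p=port+h*n-R2@off
    return (R.T@(p-s["tool_pos"])*1e3).round(2),(R.T@w).round(4),p
def objstate(off=np.array([0,0,.035]),port=PORT,n=N,s=None):
    s=s or sense(); R=s["tcp_rot"]; d=s["tool_pos"]+R@off-port; h=d@n
    return "h mm %.2f lat(tool) %s tilt deg %.2f"%(h*1e3,(R.T@(d-h*n)*1e3).round(2)[:2],np.degrees(np.arccos(min(1,-R[:,2]@n)))), "F tool",(R.T@s["ft_force"]).round(1),"M tool",(R.T@s["torque"]).round(2),"j6 %.1f gap %.4f t %.2f"%(s["joint_pos"][5],s["finger_gap"],s["time"])
E
python3 - <<'E'
from goal import *
pose=np.load("w3.npy",allow_pickle=True).item()
T={"tool_pos":np.zeros(3),"tcp_rot":np.eye(3)}
im=cv2.imread("pics/w3.png")
print("tip",plane("wrist",[[278.3,322]],-.024,T)*1e3,"flange top/l/r",plane("wrist",[[279,211],[230,255],[328,255]],.030,T)*1e3)
m=cv2.inRange(im,(0,0,0),(60,60,60))[295:350,240:320]; M=cv2.moments(cv2.inRange(im,(0,0,0),(55,55,55))[290:346,245:312],True); print(M["m10"]/M["m00"]+245,M["m01"]/M["m00"]+290)
print(go(.05)); print(objstate())
cv2.imwrite("pics/w3z.png",cv2.resize(im[195:360,200:360],None,fx=3.6,fy=3.6,interpolation=cv2.INTER_CUBIC))
cv2.imwrite("pics/w3p.png",cv2.resize(im[65:185,210:340],None,fx=5,fy=5,interpolation=cv2.INTER_CUBIC))
E
```

```text
tip [[  0.5962003   -1.85724007 -24.        ]] flange top/l/r [[  1.03615639 -27.64041663  30.        ]
 [-24.09241829  -4.01642123  30.        ]
 [ 26.25879897  -3.98156894  30.        ]]
277.94254143646407 322.09281767955804
(array([ -7.84, -62.71,  12.6 ]), array([0.0119, 0.0429, 0.    ]), array([0.46725886, 0.18920256, 0.19758409]))
('h mm 63.03 lat(tool) [ 6.89 62.97] tilt deg 2.55', 'F tool', array([-2.8,  0.6,  2.1]), 'M tool', array([ 0.04, -0.45, -0.01]), 'j6 56.7 gap 0.0393 t 5.30')
```

View pics/w3z.png

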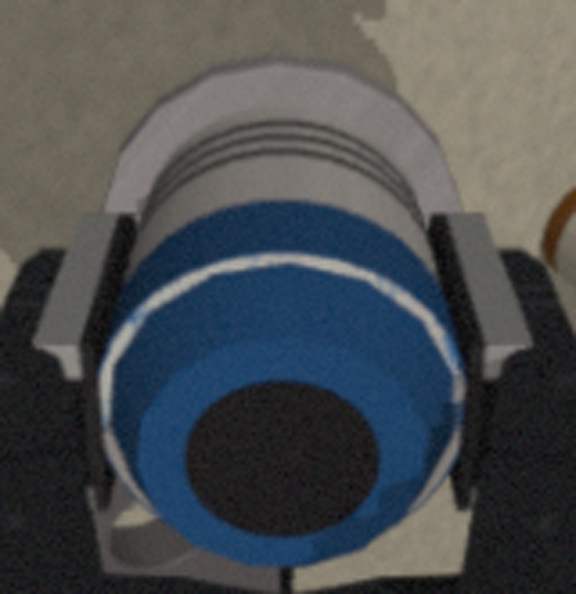

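View pics/w3p.png

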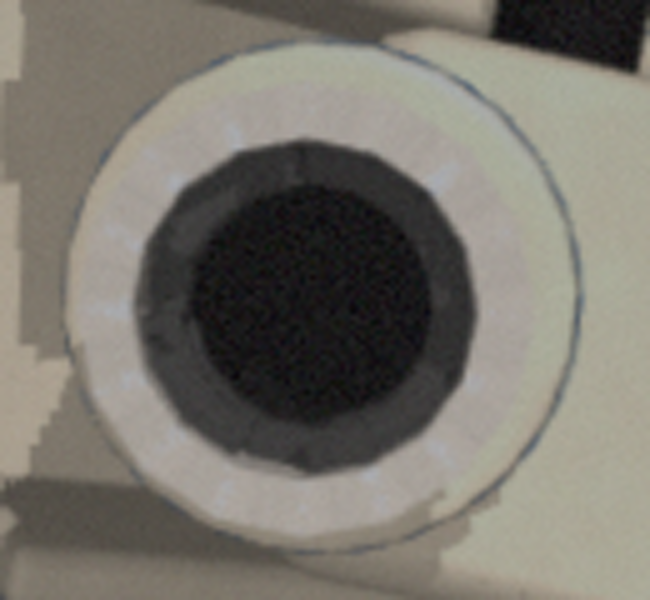

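```bash
python3 - <<'E'
from goal import *
pose=np.load("w3.npy",allow_pickle=True).item()
X=plane("wrist",[[270.6,125.9]],.1255,pose)[0]; print("port via w3",X, "diff",X-PORT)
o,d=ray("wrist",[[270.6,125.9]],pose); P,n=PORT,N
o1,d1=ray("wrist",[((268.5+.5)/6-.5+235,(305+.5)/6-.5+155)],np.load("w1.npy",allow_pickle=True).item())
o2,d2=ray("top",[[195.2,272]]); o3,d3=ray("scene",[[ (500)/5+310,(130)/5+190 ]])
print(tri([(o,d[0]),(o1,d1[0])])); print(tri([(o,d[0]),(o1,d1[0]),(o2,d2[0])]))
# mouth circle size in the port plane at N: edges
c=lambda x,y:((x+.5)/5-.5+210,(y+.5)/5-.5+65)
o,d=ray("wrist",[c(135,306),c(475,306),c(305,140),c(305,473)],pose)
E=o+d*(((P-o)@n)/(d@n))[:,None]; print("dia",np.linalg.norm(E[0]-E[1]),np.linalg.norm(E[2]-E[3]),"centre",E.mean(0),(E.mean(0)-P)@n)
T={"tool_pos":np.zeros(3),"tcp_rot":np.eye(3)}
c=lambda x,y:((x+.5)/3.6-.5+200,(y+.5)/3.6-.5+195)
print("tip",plane("wrist",[c(282,458)],-.023,T)*1e3)
for z in(.03,.036): print("fl",z,plane("wrist",[c(283,62),c(106,210),c(461,210)],z,T)*1e3)
E
```

```text
port via w3 [0.51123621 0.17946394 0.1255    ] diff [3.62115159e-05 1.63941834e-04 0.00000000e+00]
(array([0.51173915, 0.17933138, 0.12450376]), [np.float64(5.5777680325483847e-05), np.float64(5.577768032551426e-05)])
(array([0.51163659, 0.17835765, 0.12253002]), [np.float64(0.0011976579760712704), np.float64(0.00045909513580173473), np.float64(0.001509217803392717)])
dia 0.04545672860039915 0.044973056443849316 centre [0.51116512 0.17954196 0.1254455 ] -9.439335164201923e-18
tip [[  0.47821497  -1.18152387 -23.        ]]
fl 0.03 [[  0.67216014 -27.20296279  30.        ]
 [-24.50581328  -5.15694244  30.        ]
 [ 26.03273792  -5.13244315  30.        ]]
fl 0.036 [[  0.68512347 -25.35489385  36.        ]
 [-25.49308517  -2.43306013  36.        ]
 [ 27.05319071  -2.40758756  36.        ]]
```

```bash
sed -i 's/^PORT=.*/PORT=np.array([.5112,.1792,.1252]); AZ=168.0; N=nrm(32,AZ)/; s/np.array(\[0,0,.035\])/np.array([.0006,-.0009,.036])/' goal.py; python3 -c "
from goal import *
print(go(.045)); print(objstate())"
```

```text
(array([ -8.52, -61.28,  16.92]), array([ 0.0182,  0.0443, -0.    ]), array([0.46867082, 0.18721403, 0.19367784]))
('h mm 62.64 lat(tool) [ 7.71 61.61] tilt deg 2.74', 'F tool', array([-2.8,  0.6,  2.1]), 'M tool', array([ 0.04, -0.45, -0.01]), 'j6 56.7 gap 0.0393 t 5.30')
```

```bash
python3 -m handwheel '{"grip":[30,30,30,30,30,30,30,30,30,30],"slide":[[-2,-15,0],[-4,-30,0],[-6,-45,5],[-8.5,-61,17],[-8.5,-61,17],[-8.5,-61,17],[-8.5,-61,17],[-8.5,-61,17],[-8.5,-61,17],[-8.5,-61,17]],"rot":[[0.005,0.01,0],[0.01,0.02,0],[0.018,0.03,0],[0.018,0.044,0],[0.018,0.044,0],[0.018,0.044,0],[0.018,0.044,0],[0.018,0.044,0],[0.018,0.044,0],[0.018,0.044,0]]}' 45
python3 - <<'E'
from goal import *
print(sense()["joint_pos"].round(1)); print(go(.030)); print(objstate())
s=sense(); np.save("w4.npy",{k:s[k] for k in("tool_pos","tcp_rot")},allow_pickle=True)
im=read_camera("wrist"); cv2.imwrite("pics/w4.png",im[...,::-1])
a=read_camera("scene")[150:330,300:500,::-1]; b=read_camera("top")[200:330,140:300,::-1]
cv2.imwrite("pics/s4.png",cv2.resize(a,None,fx=3.3,fy=3.3,interpolation=cv2.INTER_CUBIC)); 
cv2.imwrite("pics/t4.png",cv2.resize(b,None,fx=4,fy=4,interpolation=cv2.INTER_CUBIC))
E
```

```text
time: 6.55
tool_pos: [0.4694, 0.1839, 0.1933]
tcp_rot: [[0.857, -0.03, 0.514], [0.031, -0.993, -0.111], [0.514, 0.111, -0.851]]
ft_force: [-0.4, -0.3, -1.6]
finger_gap: 0.0393
[ 21.7  19.5 124.5 -63.5  19.1  79.7]
(array([-0.24, -3.24, 13.91]), array([0.0009, 0.0053, 0.    ]), array([0.47644983, 0.18555841, 0.1809599 ]))
('h mm 43.91 lat(tool) [0.12 3.26] tilt deg 0.31', 'F tool', array([-1.2,  0.1,  1.1]), 'M tool', array([ 0.09, -0.45,  0.01]), 'j6 79.7 gap 0.0393 t 6.55')
```

View pics/w4.png

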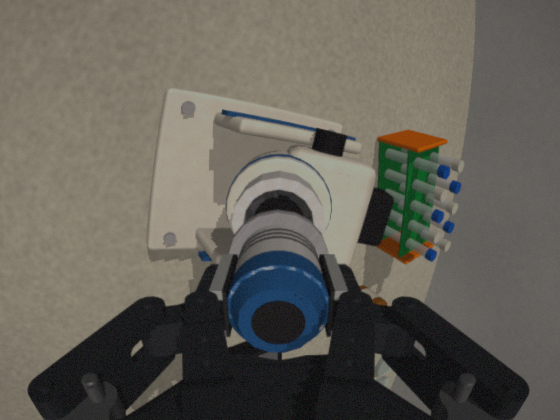

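View pics/s4.png

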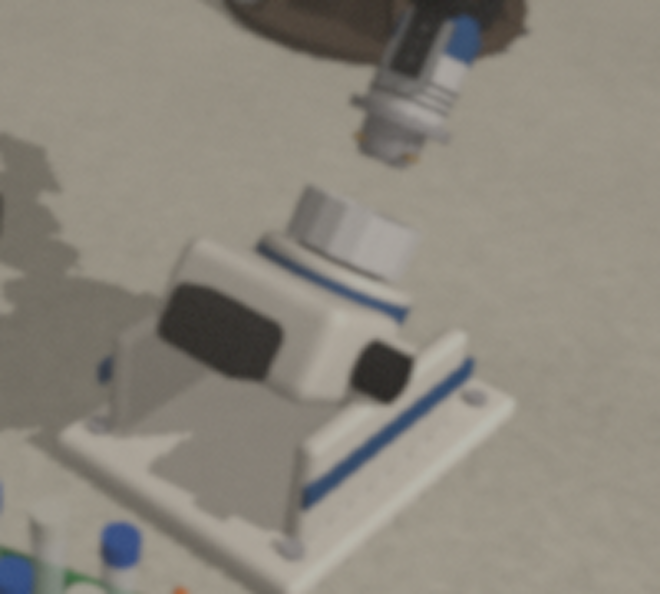

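The wrist view shows the flange and rim both centred near x=279. The scene shows the objective above the port and roughly in line. I'll close to about h = 26 mm and check with a projected overlay.

```bash
python3 -m handwheel '{"grip":[30,30,30,30,30,30,30,30,30,30],"slide":[[-0.2,-1.6,0],[-0.2,-3.2,2],[-0.2,-3.2,6],[-0.2,-3.2,12],[-0.2,-3.2,18],[-0.2,-3.2,18],[-0.2,-3.2,18],[-0.2,-3.2,18],[-0.2,-3.2,18],[-0.2,-3.2,18]],"rot":[[0.001,0.005,0],[0.001,0.005,0],[0.001,0.005,0],[0.001,0.005,0],[0.001,0.005,0],[0.001,0.005,0],[0.001,0.005,0],[0.001,0.005,0],[0.001,0.005,0],[0.001,0.005,0]]}' 45
python3 - <<'E'
from goal import *
print(go(.016)); print(objstate())
s=sense(); np.save("w5.npy",{k:s[k] for k in("tool_pos","tcp_rot")},allow_pickle=True)
im=read_camera("wrist"); cv2.imwrite("pics/w5.png",cv2.resize(im[130:290,190:370,::-1],None,fx=3.7,fy=3.7,interpolation=cv2.INTER_CUBIC))
R=s["tcp_rot"];O=s["tool_pos"]+R@np.array([.0,-.0009,.036]); zz=-R[:,2]
pts=[PORT+N*k for k in(-.026,0)]+[O+zz*k for k in(-.02,0,.006,.059)]
for n,(x0,y0,x1,y1,k) in {"scene":(370,150,470,270,5),"top":(150,230,270,320,5)}.items():
    a=np.ascontiguousarray(read_camera(n)[...,::-1]); cv2.imwrite(f"pics/{n}5raw.png",a); c=cv2.resize(a[y0:y1,x0:x1],None,fx=k,fy=k,interpolation=cv2.INTER_CUBIC)
    for i,u in enumerate(proj(n,np.array(pts))):
        cv2.circle(c,tuple(int(v) for v in (u-[x0,y0]+.5)*k),3,(0,0,255) if i<2 else (0,255,0),-1)
    th=np.linspace(0,2*np.pi,40); e1=np.cross(N,[0,0,1]);e1/=np.linalg.norm(e1);e2=np.cross(N,e1)
    for C,r in((PORT,.03),(O,.026)):
        for u in proj(n,C+r*(np.cos(th)[:,None]*e1+np.sin(th)[:,None]*e2)): cv2.circle(c,tuple(int(v) for v in (u-[x0,y0]+.5)*k),1,(255,0,255),-1)
    cv2.imwrite(f"pics/{n}5.png",c)
E
```

```text
time: 7.95
tool_pos: [0.4805, 0.1865, 0.1834]
tcp_rot: [[0.86, -0.029, 0.51], [0.031, -0.993, -0.11], [0.51, 0.11, -0.853]]
ft_force: [-0.6, 0.3, -1.8]
finger_gap: 0.0391
(array([-4.65,  0.84, 14.16]), array([-0.0009,  0.0098,  0.    ]), array([0.48370672, 0.18401583, 0.16908732]))
('h mm 30.11 lat(tool) [ 4.44 -0.86] tilt deg 0.56', 'F tool', array([-1.4, -0.4,  1.2]), 'M tool', array([ 0.14, -0.46,  0.  ]), 'j6 81.0 gap 0.0391 t 7.95')
```

View pics/scene5.png

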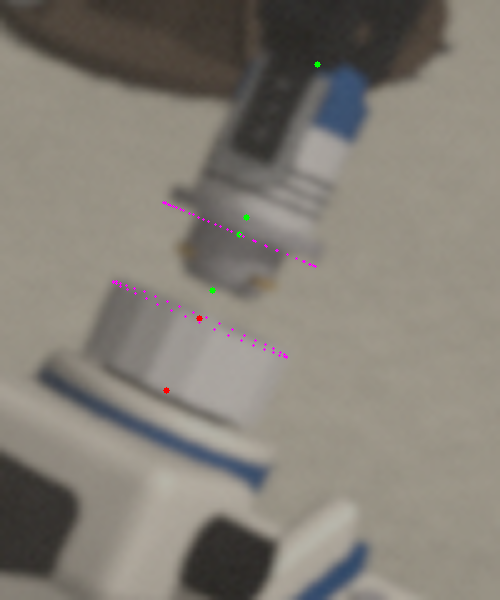

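View pics/w5.png

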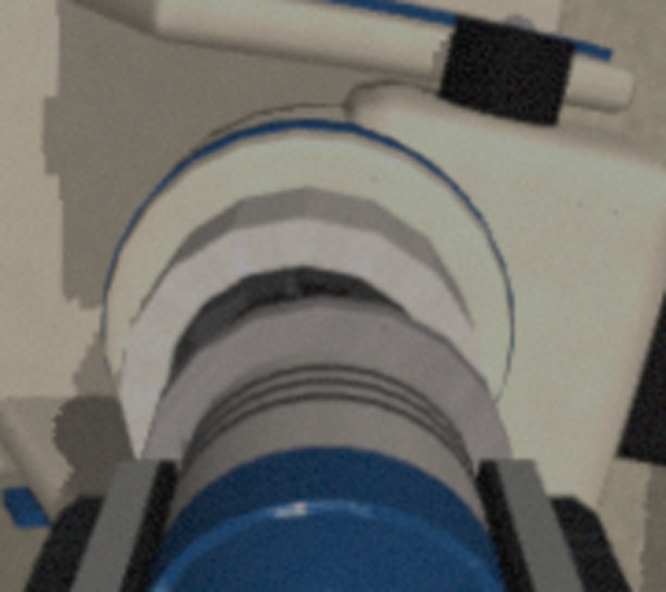

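View pics/top5.png

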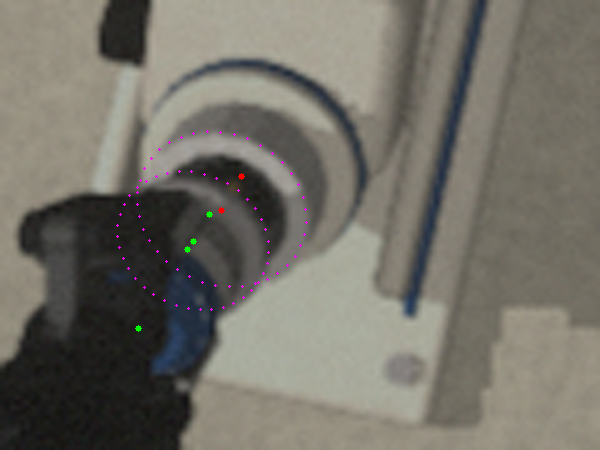

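```bash
python3 - <<'E'
from goal import *
s=sense(); print(s["joint_pos"].round(2),s["qd"].round(2),s["time"],s["tool_pos"]); print(go(.016)); print(objstate())
E
```

```text
[ 21.35  21.29 123.63 -64.95  18.52  81.02] [-0.04  0.08 -0.    0.    0.04  0.06] 8.1 [0.48053094 0.18651715 0.18339646]
(array([-4.64,  0.82, 14.1 ]), array([-0.0008,  0.0099,  0.    ]), array([0.48370668, 0.18401586, 0.16908729]))
('h mm 30.05 lat(tool) [ 4.42 -0.83] tilt deg 0.57', 'F tool', array([-0.3, -1.1,  1.8]), 'M tool', array([ 0.09, -0.44,  0.01]), 'j6 81.0 gap 0.0389 t 8.10')
```

The arm has stopped at the joint 4 limit (-65°). I'll fit the arm's geometry to the recorded poses to see what the port needs.

```bash
cat > kin.py <<'E'
from goal import *
from scipy.optimize import least_squares
ex=lambda ax,q: Ro.from_euler(ax,q,degrees=True).as_matrix()
def fk(q,p):
    a,d,L2,L3,o,t=p[:6]
    R1=ex('z',q[0]);R2=R1@ex('y',q[1]);R3=R2@ex('y',q[2])
    X=R1@np.array([a,0,d])+R2@np.array([0,0,L2])+R3@np.array([o,0,L3])
    R5=R3@ex('z',SG[0]*q[3])@ex('y',q[4]); X=X+R5@np.array([0,0,t])
    return X,R5@ex('z',SG[1]*q[5])
SG=[1,1]
Q=np.array([[65.397,28.126,89.318,0,62.55,-6.05],[12.043,21.433,101.532,.0139,57.075,12.085],[-19.99,26.528,105.6626,.0108,47.791,-20.095],[14.116,14.695,124.941,-46.037,19.733,55.53],[21.35,21.29,123.63,-64.95,18.52,81.02]])
P=np.array([[.199,.593,.253],[.51009,.17625,.24992],[.52787,-.12187,.18056],[.46589,.12668,.22058],[.48053,.18652,.18340]])
Z=np.array([[0,0,-1],[0,0,-1],[0,0,-1],[.47728,-.13057,-.86900],[.510,-.110,-.853]])
def fit():
    out=[]
    for s in(1,-1):
        SG[0]=s
        f=lambda p: np.concatenate([(fk(q,p)[0]-x)*1e3 for q,x in zip(Q,P)])
        r=least_squares(f,[.0,.3,.4,.4,0,.2]); zz=max(np.linalg.norm(fk(q,r.x)[1][:,2]-z) for q,z in zip(Q,Z))
        out.append((np.abs(r.fun).max(),zz,s,r.x))
    b=min(out,key=lambda o:o[1]); SG[0]=b[2]; return b
if __name__=="__main__":
    b=fit(); print(b); p=b[3]
    def ik(X,n,q0):
        f=lambda q:np.r_[(fk(np.r_[q,0],p)[0]-X)*1e3,(fk(np.r_[q,0],p)[1][:,2]+n)*1e3]
        r=least_squares(f,q0[:5]); return r.x,np.abs(r.fun).max()
    for tilt,az in((32,168),(32,166),(32,170),(30,168),(32,175),(34,168)):
        for h in(.045,.03,.01,.0035,0):
            n=nrm(tilt,az); X=PORT+(h+.036)*n; q,e=ik(X,n,Q[4]); print(tilt,az,h,q.round(1),round(e,3))
E
python3 kin.py
```

```text
(np.float64(69.6569506069793), np.float64(0.0007272112966940584), 1, array([ 0.17772606,  0.01655037,  0.42698768,  0.24570214, -0.01456341,
        0.04568276]))
32 168 0.045 [ 23.4  20.  122.2 -59.8  20.8] 0.0
32 168 0.03 [ 22.9  22.1 122.6 -66.1  19.4] 0.0
32 168 0.01 [ 22.2  25.  123.  -75.3  17.9] 0.0
32 168 0.0035 [ 22.   25.9 123.  -78.4  17.6] 0.0
32 168 0 [ 21.9  26.5 123.  -80.2  17.4] 0.0
32 166 0.045 [ 23.7  20.1 122.  -59.6  22.1] 0.0
32 166 0.03 [ 23.1  22.2 122.4 -65.4  20.6] 0.0
32 166 0.01 [ 22.4  25.1 122.8 -74.   19.1] 0.0
32 166 0.0035 [ 22.1  26.  122.8 -77.   18.7] 0.0
32 166 0 [ 22.   26.5 122.9 -78.6  18.5] 0.0
32 170 0.045 [ 23.2  19.8 122.5 -60.   19.6] 0.0
32 170 0.03 [ 22.7  22.  122.9 -66.7  18.2] 0.0
32 170 0.01 [ 22.   24.9 123.2 -76.6  16.8] 0.0
32 170 0.0035 [ 21.8  25.9 123.2 -79.9  16.5] 0.0
32 170 0 [ 21.7  26.4 123.2 -81.8  16.4] 0.0
30 168 0.045 [ 23.2  20.  121.3 -52.4  21.3] 0.0
30 168 0.03 [ 22.7  22.1 121.8 -58.2  19.6] 0.0
30 168 0.01 [ 22.   25.  122.3 -67.   17.7] 0.0
30 168 0.0035 [ 21.8  25.9 122.4 -70.1  17.2] 0.0
30 168 0 [ 21.7  26.5 122.5 -71.9  17. ] 0.0
32 175 0.045 [ 22.6  19.5 123.1 -59.9  16.5] 0.0
32 175 0.03 [ 22.2  21.7 123.4 -67.9  15.1] 0.0
32 175 0.01 [ 21.6  24.7 123.6 -79.9  14. ] 0.0
32 175 0.0035 [ 21.4  25.7 123.6 -84.   13.7] 0.0
32 175 0 [ 21.4  26.2 123.6 -86.2  13.6] 0.0
34 168 0.045 [ 23.7  19.9 123.1 -67.6  20.7] 0.0
34 168 0.03 [ 23.1  22.1 123.4 -74.1  19.5] 0.0
34 168 0.01 [ 22.4  25.  123.6 -83.3  18.5] 0.0
34 168 0.0035 [ 22.1  26.  123.6 -86.3  18.3] 0.0
34 168 0 [ 22.   26.5 123.6 -88.   18.2] 0.0
```

```bash
python3 - <<'E'
s=open("kin.py").read()
s=s.replace("a,d,L2,L3,o,t=p[:6]","a,d,L2,L3,o,t,b,c=p[:8]").replace("np.array([o,0,L3])","np.array([o,b,L3])").replace("X=X+R5@np.array([0,0,t])","X=X+R5@np.array([0,c,t])").replace("[.0,.3,.4,.4,0,.2]","[.0,.3,.4,.4,0,.2,.03,.03]")
open("kin.py","w").write(s)
E
python3 kin.py
```

```text
(np.float64(0.14423042968647604), np.float64(0.0007272112966940584), 1, array([-2.30832965e-04,  1.96702350e-01,  5.88050498e-01,  4.11403220e-01,
        4.39104187e-02,  2.33593002e-01,  6.60205909e-02, -8.94751820e-05]))
32 168 0.045 [ 22.3  19.6 124.4 -64.3  19.3] 0.0
32 168 0.03 [ 21.6  21.4 124.4 -69.2  18.3] 0.0
32 168 0.01 [ 20.8  23.8 124.3 -76.3  17.2] 0.0
32 168 0.0035 [ 20.6  24.6 124.3 -78.8  16.9] 0.0
32 168 0 [ 20.4  25.  124.2 -80.1  16.8] 0.0
32 166 0.045 [ 22.9  19.9 123.9 -63.4  20.9] 0.0
32 166 0.03 [ 22.3  21.6 123.9 -67.9  19.8] 0.0
32 166 0.01 [ 21.4  24.  123.9 -74.4  18.6] 0.0
32 166 0.0035 [ 21.1  24.8 123.8 -76.7  18.3] 0.0
32 166 0 [ 21.   25.2 123.8 -77.9  18.1] 0.0
32 170 0.045 [ 21.6  19.3 124.9 -65.1  17.8] 0.0
32 170 0.03 [ 21.   21.2 124.9 -70.5  16.8] 0.0
32 170 0.01 [ 20.2  23.6 124.8 -78.4  15.8] 0.0
32 170 0.0035 [ 20.   24.4 124.7 -81.   15.6] 0.0
32 170 0 [ 19.9  24.8 124.7 -82.5  15.4] 0.0
30 168 0.045 [ 21.5  19.4 123.2 -54.9  19.7] 0.0
30 168 0.03 [ 21.   21.2 123.3 -59.3  18.5] 0.0
30 168 0.01 [ 20.2  23.6 123.3 -65.8  17. ] 0.0
30 168 0.0035 [ 20.   24.3 123.2 -68.1  16.6] 0.0
30 168 0 [ 19.9  24.8 123.2 -69.4  16.4] 0.0
32 175 0.045 [ 19.7  18.8 126.  -66.7  14. ] 0.0
32 175 0.03 [ 19.2  20.7 126.  -73.9  13.1] 0.0
32 175 0.01 [ 18.6  23.2 125.8 -84.2  12.3] 0.0
32 175 0.0035 [ 18.4  24.  125.7 -87.6  12.2] 0.0
32 175 0 [ 18.3  24.4 125.6 -89.5  12.1] 0.0
34 168 0.045 [ 23.   19.9 125.6 -73.9  19.5] 0.0
34 168 0.03 [ 22.3  21.7 125.6 -79.2  18.7] 0.0
34 168 0.01 [ 21.5  24.1 125.4 -86.4  18. ] 0.0
34 168 0.0035 [ 21.2  24.9 125.3 -88.8  17.8] 0.0
34 168 0 [ 21.   25.3 125.3 -90.1  17.7] 0.0
```

The fit is now good to 0.14 mm. It shows joint 4 would need about -80° with the tool along the port axis, so that pose is out of range. If I grip the objective with the tool pitched a few degrees about the jaw axis, the tool can lean less than the port. I'll compute which pitch and jaw phases work.

```bash
cat > plan.py <<'E'
import kin; from kin import *
b=fit(); p=b[3]
def ik6(X,R,q0):
    def f(q):
        x,r=fk(q,p); return np.r_[(x-X)*1e3,(r-R).ravel()*300]
    r=least_squares(f,q0); return r.x,np.abs(r.fun).max()
# tool x sign for j6: calibrate SG[1] and offset with start pose
def toolR(n,phi,d):
    e1=np.cross([0,0,1],n);e1/=np.linalg.norm(e1);e2=np.cross(n,e1)
    x=np.cos(phi)*e1+np.sin(phi)*e2; t=np.cross(n,x); z=-(np.cos(d)*n+np.sin(d)*t); return np.c_[x,np.cross(z,x),z]
if __name__=="__main__":
    for q,x in((Q[0],[.318,.948,0]),(Q[3],[.87785,.02603,.47823])):
        for s in(1,-1):
            SG[1]=s; print(s,fk(q,p)[1][:,0].round(3),x)
    n=nrm(32,168.)
    for dd in(4,5,6,8):
        for h in(.012,.0):
            ok=[]
            for ph in range(-180,180,15):
                R=toolR(n,np.radians(ph),np.radians(dd)); g=PORT+n*(h+.034); X=g-R[:,2]*.003
                def f(q): x,r=fk(np.r_[q,0],p); return np.r_[(x-X)*1e3,(r[:,2]-R[:,2])*1e3]
                r=least_squares(f,Q[4][:5]); ok.append((ph,int(round(r.x[3])),int(round(r.x[4]))))
            print(dd,h,[o for o in ok if o[1]>-64 ])
E
python3 plan.py
```

```text
1 [-0.318 -0.948 -0.   ] [0.318, 0.948, 0]
-1 [-0.51 -0.86 -0.  ] [0.318, 0.948, 0]
1 [-0.878 -0.026 -0.478] [0.87785, 0.02603, 0.47823]
-1 [ 0.278 -0.916  0.29 ] [0.87785, 0.02603, 0.47823]
4 0.012 [(-45, -63, 13), (-30, -59, 15), (-15, -56, 16), (0, -56, 17), (15, -56, 19), (30, -58, 20), (45, -60, 21), (60, -63, 22)]
4 0.0 [(-30, -63, 14), (-15, -60, 15), (0, -59, 17), (15, -60, 18), (30, -61, 19), (45, -63, 20)]
5 0.012 [(-45, -59, 13), (-30, -54, 14), (-15, -51, 16), (0, -51, 18), (15, -52, 19), (30, -54, 21), (45, -57, 22), (60, -61, 23)]
5 0.0 [(-30, -58, 13), (-15, -55, 15), (0, -54, 17), (15, -55, 18), (30, -57, 20), (45, -60, 21)]
6 0.012 [(-60, -63, 10), (-45, -54, 12), (-30, -48, 14), (-15, -47, 16), (0, -47, 18), (15, -48, 20), (30, -51, 22), (45, -55, 23), (60, -59, 24), (75, -63, 25)]
6 0.0 [(-45, -59, 11), (-30, -52, 13), (-15, -50, 15), (0, -50, 17), (15, -51, 19), (30, -54, 21), (45, -57, 22), (60, -61, 23)]
8 0.012 [(-60, -54, 8), (-45, -42, 11), (-30, -38, 14), (-15, -37, 17), (0, -39, 19), (15, -42, 22), (30, -46, 24), (45, -50, 25), (60, -55, 26), (75, -61, 27)]
8 0.0 [(-60, -62, 7), (-45, -47, 10), (-30, -41, 13), (-15, -40, 16), (0, -41, 18), (15, -44, 21), (30, -48, 23), (45, -52, 24), (60, -57, 26), (75, -63, 26)]
```

A pitch of 8° leaves enough joint-4 room over a full turn. So I'll set the objective back in its pocket, regrip it pitched 8°, and return. Working out the return move now.

```bash
cat >> goal.py <<'E'
def rel(p,Rt,s=None):
    s=s or sense(); R=s["tcp_rot"]; return (R.T@(np.array(p)-s["tool_pos"])*1e3).round(1),Ro.from_matrix(R.T@Rt).as_rotvec().round(4)
E
python3 - <<'E'
from goal import *
s=sense(); R0=np.array([[1,0,0],[0,-1,0],[0,0,-1.]])
p=s["tool_pos"]
print("up40",rel(p+[-.01,0,.04],s["tcp_rot"])); print("mid",rel([.49,.05,.235],R0)); print("over",rel([.5286,-.1256,.19],R0)); print("low",rel([.5286,-.1256,.12],R0))
E
```

```text
up40 (array([ 11.8,   4.7, -39.2]), array([0., 0., 0.]))
mid (array([ 30.2, 141. , -24.2]), array([ 0.1156, -0.5363,  0.0008]))
over (array([ 35. , 309.4,  53.1]), array([ 0.1156, -0.5363,  0.0008]))
low (array([ -0.7, 301.7, 112.8]), array([ 0.1156, -0.5363,  0.0008]))
```

```bash
python3 -m handwheel '{"grip":[30,30,30,30,30,30,30,30,30,30],"slide":[[5,2,-20],[12,5,-39],[20,60,-39],[25,110,-30],[30,165,-10],[33,220,15],[34,270,38],[35,309.4,53.1],[35,309.4,53.1],[35,309.4,53.1]],"rot":[[0,0,0],[0,0,0],[0.02,-0.1,0],[0.04,-0.2,0],[0.07,-0.33,0],[0.1,-0.45,0],[0.1156,-0.5363,0.0008],[0.1156,-0.5363,0.0008],[0.1156,-0.5363,0.0008],[0.1156,-0.5363,0.0008]]}' 45
python3 - <<'E'
from goal import *
s=sense(); R0=np.array([[1,0,0],[0,-1,0],[0,0,-1.]]); print(s["qd"].round(1),s["tool_pos"],s["joint_pos"].round(1))
print("over",rel([.5286,-.1256,.13],R0)); print("low",rel([.5286,-.1256,.063],R0))
E
```

```text
time: 9.35
tool_pos: [0.5287, -0.1285, 0.189]
tcp_rot: [[1.0, -0.004, -0.001], [-0.004, -1.0, 0.0], [-0.001, -0.0, -1.0]]
ft_force: [-0.8, 0.9, -1.8]
finger_gap: 0.0391
[ 3.5 -1.7  1.9  0.7  0.6  2.2] [ 0.52870925 -0.12852294  0.18897454] [-20.6  26.1 104.8  -0.   49.2 -20.4]
over (array([-0.1, -2.9, 59. ]), array([-0.    ,  0.001 , -0.0037]))
low (array([  0. ,  -2.9, 126. ]), array([-0.    ,  0.001 , -0.0037]))
```

```bash
python3 -m handwheel '{"grip":[30,30,30,30,30,30,30,30,30,30],"slide":[[0,0,20],[0,0,50],[0,0,80],[0,0,90],[0,0,90],[0,0,90],[0,0,90],[0,0,90],[0,0,90],[0,0,90]],"rot":[[0,0,0],[0,0,0],[0,0,0],[0,0,0],[0,0,0],[0,0,0],[0,0,0],[0,0,0],[0,0,0],[0,0,0]]}' 45
python3 - <<'E'
from goal import *
s=sense(); R0=np.array([[1,0,0],[0,-1,0],[0,0,-1.]]); print(s["qd"].round(1),s["tool_pos"])
print("low",rel([.5286,-.1256,.0625],R0))
for n,(x0,y0,x1,y1,k) in {"scene":(200,140,320,250,5)}.items():
    a=read_camera(n)[...,::-1]; cv2.imwrite("pics/s6.png",cv2.resize(a[y0:y1,x0:x1],None,fx=k,fy=k,interpolation=cv2.INTER_CUBIC))
E
```

```text
time: 10.6
tool_pos: [0.5286, -0.1256, 0.1001]
tcp_rot: [[1.0, -0.0, 0.0], [-0.0, -1.0, -0.0], [0.0, 0.0, -1.0]]
ft_force: [0.8, 0.2, -2.0]
finger_gap: 0.0392
[ 0.   0.1  0.  -0.  -0.1  0. ] [ 0.52859599 -0.12564194  0.10005735]
low (array([ 0. , -0. , 37.6]), array([ 0.0001, -0.0001, -0.    ]))
```

View pics/s6.png

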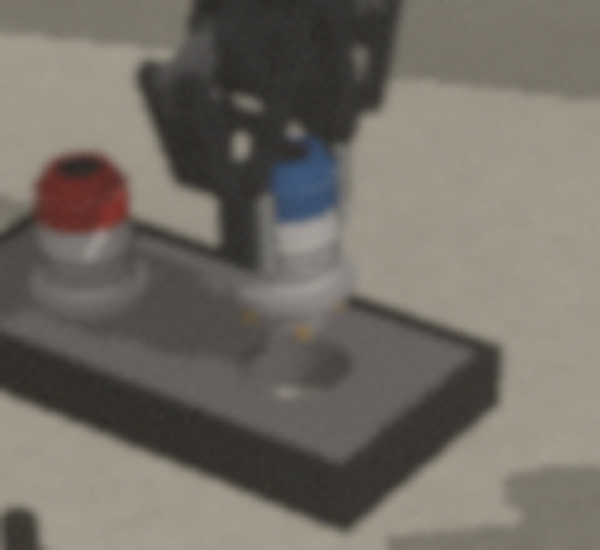

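```bash
python3 -m handwheel '{"grip":[30,30,30,30,30,30,30,30,30,30],"slide":[[0,0,8],[0,0,14],[0,0,20],[0,0,26],[0,0,30],[0,0,33],[0,0,35],[0,0,37],[0,0,37.5],[0,0,37.5]],"rot":[[0,0,0],[0,0,0],[0,0,0],[0,0,0],[0,0,0],[0,0,0],[0,0,0],[0,0,0],[0,0,0],[0,0,0]]}' 45
```

```text
time: 11.9
tool_pos: [0.5286, -0.1256, 0.0625]
tcp_rot: [[1.0, 0.0, 0.0], [0.0, -1.0, -0.0], [0.0, 0.0, -1.0]]
ft_force: [-0.2, 0.4, -1.9]
finger_gap: 0.0391
```

```bash
python3 -m handwheel '{"grip":[65,65,65,65,65,40,30,30,30,30],"slide":[[0,0,0],[0,0,0],[0,-0.3,0],[0,-0.7,0.5],[0,-0.7,0.5],[0,-0.7,0.5],[0,-0.7,0.5],[0,-0.7,0.5],[0,-0.7,0.5],[0,-0.7,0.5]],"rot":[[0,0,0],[0,0,0],[0.07,0,0],[0.1396,0,0],[0.1396,0,0],[0.1396,0,0],[0.1396,0,0],[0.1396,0,0],[0.1396,0,0],[0.1396,0,0]]}' 50
python3 - <<'E'
from goal import *
s=sense(); print(s["qd"].round(1),s["tool_pos"],s["tcp_rot"].round(3),s["joint_pos"].round(1)); print(s["ft_force"].round(1),s["torque"].round(2),s["finger_gap"])
E
```

```text
time: 13.15
tool_pos: [0.5286, -0.1248, 0.0623]
tcp_rot: [[1.0, 0.0, 0.0], [0.0, -0.99, 0.139], [0.0, -0.139, -0.99]]
ft_force: [-1.1, -0.6, 6.4]
finger_gap: 0.0391
[-0.  -0.1 -0.   0.   0.   0. ] [ 0.52863013 -0.12477723  0.06226373] [[ 1.     0.     0.   ]
 [ 0.    -0.99   0.139]
 [ 0.    -0.139 -0.99 ]] [-23.4  37.7 109.2  12.2  36.9 -33.5]
[-1.1 -0.6  6.4] [0.01 0.27 0.04] 0.03908166666619626
```

Regripped at the 8° pitch, with a gap of 39.1 mm. Next I'll compute the transport and check the joints along the way.

```bash
cat > port.py <<'E'
import plan; from plan import *
SG[1]=1
PORT=np.array([.5107,.1788,.1252]); n=nrm(32,168.); OFF=np.array([0,.0047,.0360]); U=np.array([0,-np.sin(np.radians(8)),-np.cos(np.radians(8))])
def tp(h,phi,off=OFF,lat=np.zeros(3)):
    R=toolR(n,np.radians(phi),np.radians(-8)); return PORT+n*h-R@off+lat,R
def joints(X,R,q0): 
    q,e=ik6(X,R@np.diag([-1,-1,1]),q0); return q.round(1),round(e,2)
def st(s=None,off=OFF):
    s=s or sense(); R=s["tcp_rot"]; u=R@U; d=s["tool_pos"]+R@off-PORT; h=d@n; e1=np.cross([0,0,1],n);e1/=np.linalg.norm(e1);e2=np.cross(n,e1)
    f=s["ft_force"]; m=s["torque"]; x=R[:,0]
    print("t %.2f h %.2f lat e1,e2 %.2f %.2f tilt %.2f phi %.1f | F n,e1,e2 %.1f %.1f %.1f M n %.2f | j4 %.1f j5 %.1f j6 %.1f gap %.1f"%(s["time"],h*1e3,d@e1*1e3,d@e2*1e3,np.degrees(np.arccos(min(1,u@n))),np.degrees(np.arctan2(x@e2,x@e1))%360,f@n,f@e1,f@e2,m@n,*s["joint_pos"][3:6],s["finger_gap"]*1e3))
E
python3 - <<'E'
from port import *
q0=np.array([21,20,123,-45,18,50.])
for h,phi in((.06,140),(.012,140),(.012,180),(.012,220),(0,220),(0,165),(.06,120)):
    X,R=tp(h,phi); print(h,phi,X.round(4),joints(X,R,q0))
s=sense(); Rn=np.array([[1,0,0],[0,-np.cos(.1396),np.sin(.1396)],[0,-np.sin(.1396),-np.cos(.1396)]])
X,R=tp(.05,140); print("via up",rel([.5286,-.1249,.225],Rn),"target",rel(X,R)); 
X2=X+[0,0,.03]; print(rel(X2,R))
E
```

```text
0.06 140 [0.461  0.1891 0.207 ] (array([ 18.6,  16.7, 123.4, -29.6,  17. ,   5.8]), np.float64(0.0))
0.012 140 [0.4858 0.1839 0.1663] (array([ 16.8,  22.4, 123.3, -40.3,  11.7,  15.4]), np.float64(0.0))
0.012 180 [0.486  0.1841 0.1664] (array([ 18.8,  23.1, 120.7, -39. ,  19.4, -24. ]), np.float64(0.0))
0.012 220 [0.4859 0.1843 0.1663] (array([ 21.6,  24. , 119.8, -48.7,  24.8, -52.1]), np.float64(0.0))
0 220 [0.4922 0.183  0.1561] (array([ 21.2,  25.4, 119.7, -50.8,  23.8, -50.2]), np.float64(0.0))
0 165 [0.4921 0.1826 0.1562] (array([ 17.5,  24.2, 121.4, -39.8,  15.5,  -9.2]), np.float64(0.0))
0.06 120 [0.4609 0.1891 0.207 ] (array([ 18.2,  16.5, 125. , -35.2,  13.1,  30.9]), np.float64(0.0))
via up (array([   0. ,  -22.5, -161.2]), array([ 0.0003, -0.0002,  0.0003])) target (array([ -62.4, -328.7,  -91.5]), array([-0.2925,  0.3927, -0.7068]))
(array([ -62.4, -332.9, -121.2]), array([-0.2925,  0.3927, -0.7068]))
```

```bash
python3 -m handwheel '{"grip":[30,30,30,30,30,30,30,30,30,30],"slide":[[0,-1.5,-10],[0,-7,-50],[0,-14,-100],[0,-22,-155],[-10,-75,-150],[-22,-130,-143],[-35,-190,-138],[-46,-250,-130],[-55,-300,-123],[-62.4,-332.9,-121.2]],"rot":[[0,0,0],[0,0,0],[0,0,0],[0,0,0],[-0.05,0.067,-0.12],[-0.1,0.134,-0.24],[-0.146,0.196,-0.353],[-0.196,0.263,-0.474],[-0.246,0.33,-0.594],[-0.2925,0.3927,-0.7068]]}' 50
python3 -c "
from port import *
st(); X,R=tp(.03,140); print(rel(X,R))"
```

```text
time: 14.4
tool_pos: [0.4651, 0.1901, 0.2287]
tcp_rot: [[0.688, 0.572, 0.446], [0.64, -0.769, -0.001], [0.342, 0.286, -0.895]]
ft_force: [0.9, -1.6, -1.8]
finger_gap: 0.0392
t 14.40 h 76.38 lat e1,e2 -1.93 14.81 tilt 0.21 phi 140.2 | F n,e1,e2 -2.2 1.4 0.0 M n 0.02 | j4 -24.3 j5 20.2 j6 -0.1 gap 39.2
(array([-11. ,  -3.6,  47.3]), array([ 0.    , -0.003 ,  0.0047]))
```

```bash
python3 -m handwheel '{"grip":[30,30,30,30,30,30,30,30,30,30],"slide":[[-5,-1.6,8],[-11,-3.6,18],[-11,-3.6,30],[-11,-3.6,40],[-11,-3.6,47],[-11,-3.6,47],[-11,-3.6,47],[-11,-3.6,47],[-11,-3.6,47],[-11,-3.6,47]],"rot":[[0,0,0],[0,0,0],[0,0,0],[0,0,0],[0,0,0],[0,0,0],[0,0,0],[0,0,0],[0,0,0],[0,0,0]]}' 50
python3 - <<'E'
from port import *
st(); X,R=tp(.02,140); print(rel(X,R))
s=sense(); np.save("w7.npy",{k:s[k] for k in("tool_pos","tcp_rot")},allow_pickle=True)
im=read_camera("wrist"); cv2.imwrite("pics/w7r.png",im[...,::-1]); cv2.imwrite("pics/w7.png",cv2.resize(im[110:310,180:380,::-1],None,fx=3,fy=3,interpolation=cv2.INTER_CUBIC))
R=s["tcp_rot"];O=s["tool_pos"]+R@OFF; zz=R@U
pts=[PORT+n*k for k in(-.026,0)]+[O+zz*k for k in(-.02,0,.006,.059)]
for nm,(x0,y0,x1,y1,k) in {"scene":(370,150,470,270,5),"top":(150,230,270,320,5)}.items():
    a=np.ascontiguousarray(read_camera(nm)[...,::-1]); cv2.imwrite(f"pics/{nm}7raw.png",a); c=cv2.resize(a[y0:y1,x0:x1],None,fx=k,fy=k,interpolation=cv2.INTER_CUBIC)
    th=np.linspace(0,2*np.pi,40); e1=np.cross(n,[0,0,1]);e1/=np.linalg.norm(e1);e2=np.cross(n,e1)
    for i,u in enumerate(proj(nm,np.array(pts))): cv2.circle(c,tuple(int(v) for v in (u-[x0,y0]+.5)*k),3,(0,0,255) if i<2 else (0,255,0),-1)
    for C,r in((PORT,.03),(O,.026),(O+zz*.006,.026)):
        for u in proj(nm,C+r*(np.cos(th)[:,None]*e1+np.sin(th)[:,None]*e2)): cv2.circle(c,tuple(int(v) for v in (u-[x0,y0]+.5)*k),1,(255,0,255),-1)
    cv2.imwrite(f"pics/{nm}7.png",c)
E
```

```text
time: 15.65
tool_pos: [0.4773, 0.1836, 0.1816]
tcp_rot: [[0.693, 0.569, 0.443], [0.636, -0.772, -0.003], [0.341, 0.284, -0.896]]
ft_force: [0.5, -0.2, -2.4]
finger_gap: 0.0392
t 15.65 h 29.31 lat e1,e2 2.03 1.09 tilt 0.01 phi 140.0 | F n,e1,e2 -2.3 0.1 -0.8 M n 0.06 | j4 -35.0 j5 13.4 j6 10.3 gap 39.2
(array([ 0.9, -0.8,  9.5]), array([-0.0002, -0.0002, -0.0004]))
```

View pics/scene7.png

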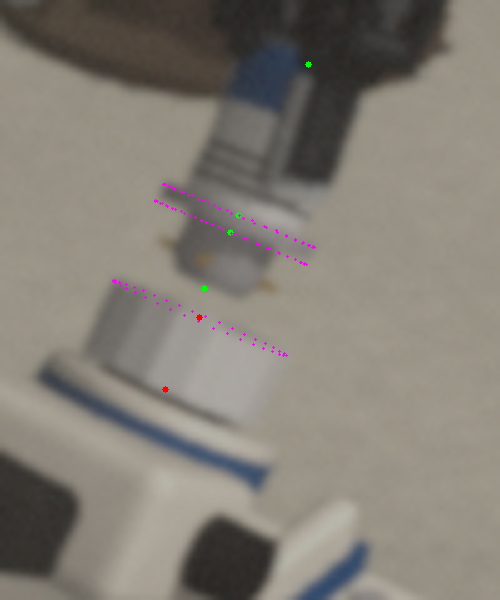

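View pics/w7.png

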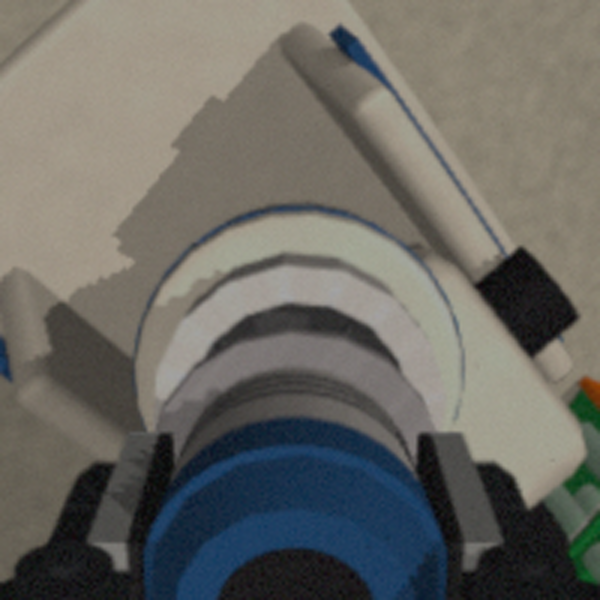

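View pics/top7.png

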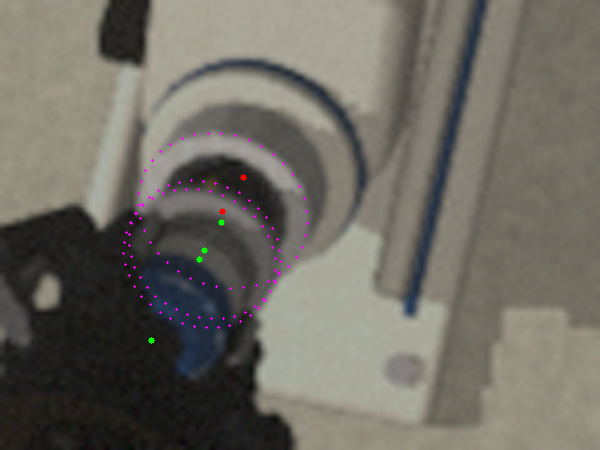

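The overlays match the rim and flange to roughly 2–3 mm. I'll zoom the raw pictures to check the lateral alignment better.

```bash
python3 - <<'E'
import cv2
t=cv2.imread("pics/top7raw.png"); s=cv2.imread("pics/scene7raw.png"); w=cv2.imread("pics/w7r.png")
cv2.imwrite("pics/z1.png",cv2.convertScaleAbs(cv2.resize(t[240:310,170:230],None,fx=8,fy=8,interpolation=cv2.INTER_CUBIC),alpha=1.4))
cv2.imwrite("pics/z3.png",cv2.convertScaleAbs(cv2.resize(w[185:265,220:340],None,fx=6.5,fy=6.5,interpolation=cv2.INTER_CUBIC),alpha=1.3))
E
```

```text
(no output)
```

View pics/z1.png

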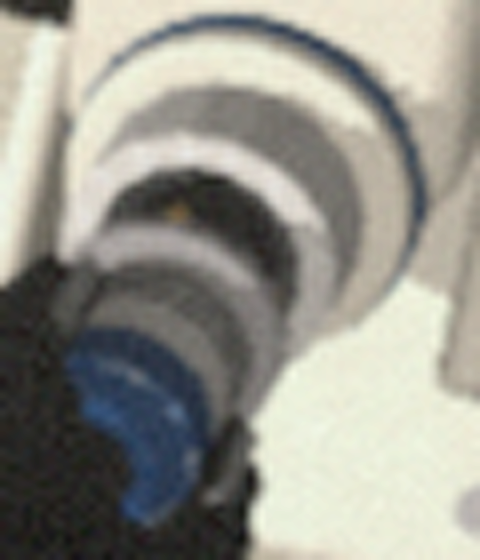

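View pics/z3.png

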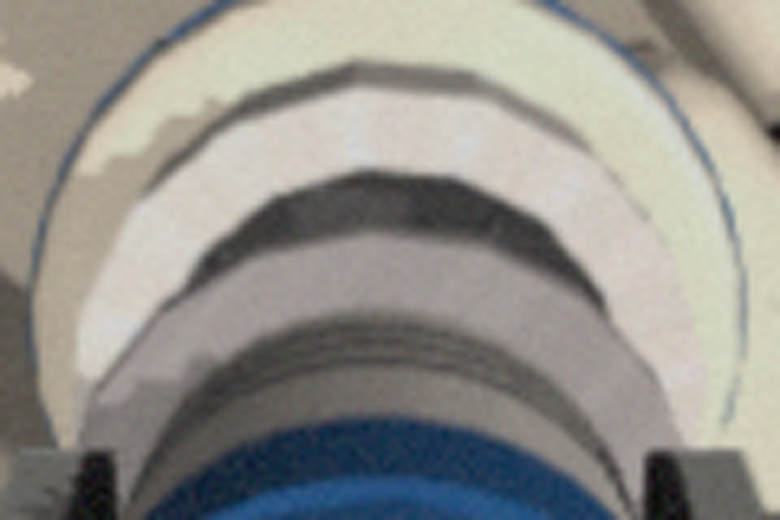

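```bash
python3 - <<'E'
from port import *
pose=np.load("w7.npy",allow_pickle=True).item(); R=pose["tcp_rot"]; O=pose["tool_pos"]+R@OFF
e1=np.cross([0,0,1],n);e1/=np.linalg.norm(e1);e2=np.cross(n,e1)
c=lambda P:(np.array(P,float)+.5)/6.5-.5+[220,185]
def circ(P,C0,r,nm):
    o,d=ray("wrist",c(P),pose); X=o+d*(((C0-o)@n)/(d@n))[:,None]; ab=np.c_[(X-C0)@e1,(X-C0)@e2]
    g=least_squares(lambda q:np.hypot(*(ab-q).T)-r,[0,0]); print(nm,"off e1,e2 mm",(g.x*1e3).round(2),"rms",(1e3*np.std(g.fun)).round(2))
    return C0+g.x[0]*e1+g.x[1]*e2
outer=[(77,340),(95,290),(145,200),(245,118),(360,88),(475,100),(585,155),(650,220),(690,290)]
inner=[(195,275),(270,203),(365,172),(460,183),(540,225),(605,300)]
fl=[(85,405),(135,335),(245,260),(370,232),(495,248),(610,310),(660,375),(685,430)]
a=circ(outer,PORT,.03,"rim outer"); circ(inner,PORT,.0225,"bore"); 
b=circ(fl,O,.026,"flange(bottom edge)"); circ(fl,O+.006*n,.026,"flange(top edge)")
E
```

```text
rim outer off e1,e2 mm [-0.82 -0.09] rms 0.25
bore off e1,e2 mm [-0.59  0.49] rms 0.14
flange(bottom edge) off e1,e2 mm [0.09 1.3 ] rms 0.43
flange(top edge) off e1,e2 mm [-0.38  0.6 ] rms 0.21
```

```bash
cat >> port.py <<'E'
E1=np.cross([0,0,1],n);E1/=np.linalg.norm(E1);E2=np.cross(n,E1); PORT=PORT-.0004*E1-.0004*E2
E
python3 - <<'E'
from port import *
st(); X,R=tp(.016,140); print(rel(X,R)); X,R=tp(.012,140); print(rel(X,R))
s=sense(); print("n in tool",(s["tcp_rot"].T@n).round(4),"E1",(s["tcp_rot"].T@E1).round(3),"E2",(s["tcp_rot"].T@E2).round(3))
E
```

```text
t 15.80 h 29.21 lat e1,e2 2.43 1.43 tilt 0.02 phi 140.0 | F n,e1,e2 -1.9 0.4 -0.9 M n 0.04 | j4 -35.0 j5 13.4 j6 10.3 gap 38.6
(array([ 0.9, -0.8, 13.5]), array([-0.0002,  0.    , -0.0004]))
(array([ 0.9, -0.2, 17.4]), array([-0.0002,  0.    , -0.0004]))
n in tool [-1.000e-04 -1.394e-01 -9.902e-01] E1 [-0.766  0.637 -0.09 ] E2 [ 0.643  0.758 -0.107]
```

```bash
python3 -m handwheel '{"grip":[30,30,30,30,30,30,30,30,30,30],"slide":[[0.5,-1.3,0.2],[0.9,-2.6,0.4],[0.9,-2.1,4],[0.9,-1.5,8],[0.9,-1.1,11],[0.9,-0.8,13.5],[0.9,-0.8,13.5],[0.9,-0.8,13.5],[0.9,-0.8,13.5],[0.9,-0.8,13.5]],"rot":[[0,0,0],[0,0,0],[0,0,0],[0,0,0],[0,0,0],[0,0,0],[0,0,0],[0,0,0],[0,0,0],[0,0,0]]}' 50 >/dev/null; python3 -c "
from port import *
st(); X,R=tp(.011,140); print(rel(X,R))"
```

```text
t 17.05 h 15.99 lat e1,e2 0.04 -0.03 tilt 0.01 phi 140.0 | F n,e1,e2 -1.7 0.1 -1.2 M n 0.01 | j4 -39.2 j5 12.1 j6 14.5 gap 38.8
(array([0. , 0.7, 4.9]), array([-0.0002, -0.    , -0.0004]))
```

```bash
python3 -m handwheel '{"grip":[30,30,30,30,30,30,30,30,30,30],"slide":[[0,0.05,0.4],[0,0.1,0.8],[0,0.17,1.2],[0,0.22,1.6],[0,0.28,2],[0,0.34,2.4],[0,0.39,2.8],[0,0.42,3],[0,0.42,3],[0,0.42,3]],"rot":[[0,0,0],[0,0,0],[0,0,0],[0,0,0],[0,0,0],[0,0,0],[0,0,0],[0,0,0],[0,0,0],[0,0,0]]}' 50 >/dev/null; python3 -c "
from port import *
st()"
```

```text
t 18.30 h 12.88 lat e1,e2 0.09 -0.07 tilt 0.02 phi 140.0 | F n,e1,e2 -2.4 -0.3 -1.4 M n 0.07 | j4 -40.1 j5 11.8 j6 15.3 gap 39.0
```

```bash
python3 -m handwheel '{"grip":[30,30,30,30,30,30,30,30,30,30],"slide":[[0,0.05,0.4],[0,0.1,0.8],[0,0.17,1.2],[0,0.22,1.6],[0,0.28,2],[0,0.31,2.2],[0,0.34,2.4],[0,0.34,2.4],[0,0.34,2.4],[0,0.34,2.4]],"rot":[[0,0,0],[0,0,0],[0,0,0],[0,0,0],[0,0,0],[0,0,0],[0,0,0],[0,0,0],[0,0,0],[0,0,0]]}' 50 >/dev/null; python3 -c "
from port import *
st()"
```

```text
t 19.55 h 10.47 lat e1,e2 0.05 -0.05 tilt 0.02 phi 140.0 | F n,e1,e2 -2.2 -0.7 -0.2 M n 0.05 | j4 -40.9 j5 11.5 j6 16.0 gap 38.9
```

```bash
python3 -m handwheel '{"grip":[30,30,30,30,30,30,30,30,30,30],"slide":[[0,0.03,0.2],[0,0.06,0.4],[0,0.08,0.6],[0,0.11,0.8],[0,0.14,1],[0,0.17,1.2],[0,0.2,1.4],[0,0.22,1.6],[0,0.22,1.6],[0,0.22,1.6]],"rot":[[0,0,0],[0,0,0],[0,0,0],[0,0,0],[0,0,0],[0,0,0],[0,0,0],[0,0,0],[0,0,0],[0,0,0]]}' 50 >/dev/null; python3 -c "
from port import *
st()"
```

```text
t 20.80 h 9.60 lat e1,e2 -0.02 -0.01 tilt 0.04 phi 140.0 | F n,e1,e2 16.6 1.6 -2.5 M n 0.05 | j4 -41.4 j5 11.4 j6 16.5 gap 39.0
```

Contact: the lugs rest on the crests at h ≈ 9.6 mm with about 17 N. I'll begin the backward turn in small steps and watch the force.

```bash
python3 -m handwheel '{"grip":[30,30,30,30,30,30,30,30,30,30],"slide":[[0,0,0],[0,0,0],[0,0,0],[0,0,0],[0,0,0],[0,0,0],[0,0,0],[0,0,0],[0,0,0],[0,0,0]],"rot":[[0,-0.003,-0.0216],[0,-0.006,-0.0432],[0,-0.009,-0.0648],[0,-0.012,-0.0864],[0,-0.015,-0.108],[0,-0.018,-0.1296],[0,-0.021,-0.1512],[0,-0.0243,-0.1728],[0,-0.0243,-0.1728],[0,-0.0243,-0.1728]]}' 40 >/dev/null; python3 -c "
from port import *
st()"
```

```text
t 22.05 h 9.68 lat e1,e2 -0.20 0.26 tilt 0.08 phi 150.0 | F n,e1,e2 17.8 0.1 -2.2 M n -0.07 | j4 -38.8 j5 13.4 j6 4.3 gap 38.8
```

```bash
python3 -m handwheel '{"grip":[30,30,30,30,30,30,30,30,30,30],"slide":[[0,0,0],[0,0,0],[0,0,0],[0,0,0],[0,0,0],[0,0,0],[0,0,0],[0,0,0],[0,0,0],[0,0,0]],"rot":[[0,-0.0049,-0.0346],[0,-0.0097,-0.0691],[0,-0.0146,-0.1037],[0,-0.0194,-0.1382],[0,-0.0243,-0.1728],[0,-0.0292,-0.2074],[0,-0.034,-0.2419],[0,-0.0389,-0.2765],[0,-0.0389,-0.2765],[0,-0.0389,-0.2765]]}' 40 >/dev/null; python3 -c "
from port import *
st()"
```

```text
t 23.30 h 8.85 lat e1,e2 0.21 -0.18 tilt 0.02 phi 166.0 | F n,e1,e2 -1.9 -0.8 -2.0 M n 0.01 | j4 -38.1 j5 16.5 j6 -11.6 gap 38.9
```

The force has vanished at h = 8.85 mm, so the lugs have come off the crest. I'll follow it down gently.

```bash
python3 -m handwheel '{"grip":[30,30,30,30,30,30,30,30,30,30],"slide":[[0,0.04,0.3],[0,0.08,0.6],[0,0.12,0.9],[0,0.17,1.2],[0,0.21,1.5],[0,0.25,1.8],[0,0.29,2.1],[0,0.31,2.2],[0,0.31,2.2],[0,0.31,2.2]],"rot":[[0,0,0],[0,0,0],[0,0,0],[0,0,0],[0,0,0],[0,0,0],[0,0,0],[0,0,0],[0,0,0],[0,0,0]]}' 40 >/dev/null; python3 -c "
from port import *
st()"
```

```text
t 24.55 h 7.92 lat e1,e2 0.17 -0.12 tilt 0.05 phi 166.0 | F n,e1,e2 25.8 1.5 -2.1 M n 0.07 | j4 -38.5 j5 16.3 j6 -11.2 gap 38.9
```

```bash
python3 -m handwheel '{"grip":[30,30,30,30,30,30,30,30,30,30],"slide":[[0,-0.05,-0.4],[0,-0.05,-0.4],[0,-0.05,-0.4],[0,-0.05,-0.4],[0,-0.05,-0.4],[0,-0.05,-0.4],[0,-0.05,-0.4],[0,-0.05,-0.4],[0,-0.05,-0.4],[0,-0.05,-0.4]],"rot":[[0,0,0],[0,0.0012,0.0086],[0,0.0024,0.0173],[0,0.0036,0.026],[0,0.0048,0.0345],[0,0.006,0.043],[0,0.0073,0.0518],[0,0.0073,0.0518],[0,0.0073,0.0518],[0,0.0073,0.0518]]}' 40 >/dev/null; python3 -c "
from port import *
st()"
```

```text
t 25.80 h 7.94 lat e1,e2 0.08 0.01 tilt 0.05 phi 163.0 | F n,e1,e2 17.8 0.6 -2.8 M n 0.23 | j4 -38.4 j5 15.8 j6 -8.6 gap 38.9
```

```bash
python3 -m handwheel '{"grip":[30,30,30,30,30,30,30,30,30,30],"slide":[[0,0,0],[0,0,0],[0,0,0],[0,0,0],[0,0,0],[0,0,0],[0,0,0],[0,0,0],[0,0,0],[0,0,0]],"rot":[[0,-0.003,-0.0216],[0,-0.006,-0.0432],[0,-0.009,-0.0648],[0,-0.012,-0.0864],[0,-0.015,-0.108],[0,-0.018,-0.1296],[0,-0.021,-0.1512],[0,-0.021,-0.1512],[0,-0.021,-0.1512],[0,-0.021,-0.1512]]}' 40 >/dev/null; python3 -c "
from port import *
st()"
```

```text
t 27.05 h 8.10 lat e1,e2 0.07 0.06 tilt 0.07 phi 171.7 | F n,e1,e2 20.5 0.5 -1.3 M n -0.17 | j4 -38.9 j5 17.4 j6 -16.3 gap 38.8
```

```bash
python3 - <<'E'
from port import *
s=sense(); np.save("w8.npy",{k:s[k] for k in("tool_pos","tcp_rot")},allow_pickle=True)
im=read_camera("wrist"); cv2.imwrite("pics/w8r.png",im[...,::-1]); cv2.imwrite("pics/w8.png",cv2.convertScaleAbs(cv2.resize(im[190:350,210:350,::-1],None,fx=4,fy=4,interpolation=cv2.INTER_CUBIC)[:600],alpha=1.3))
a=read_camera("scene")[...,::-1]; cv2.imwrite("pics/s8.png",cv2.convertScaleAbs(cv2.resize(a[170:250,380:460],None,fx=7,fy=7,interpolation=cv2.INTER_CUBIC),alpha=1.3))
E
```

```text
(no output)
```

View pics/w8.png

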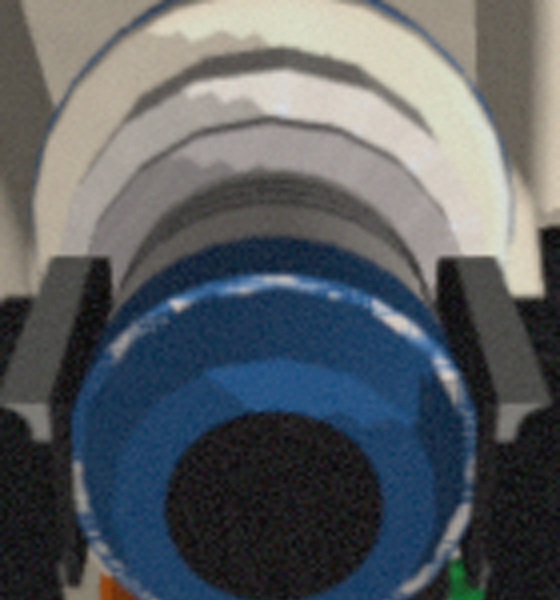

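View pics/s8.png

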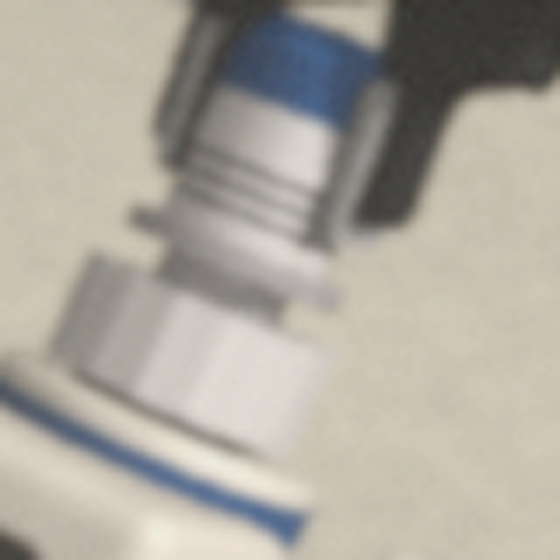

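The wrist and scene views show the flange parallel to the mouth but about 10 mm above it, so the objective may have slipped up in the grip. I'll compare its position in the grip between the two wrist images.

```bash
python3 - <<'E'
from port import *
T={"tool_pos":np.zeros(3),"tcp_rot":np.eye(3)}
for f in("w7r","w8r"):
    im=cv2.imread(f"pics/{f}.png"); hsv=cv2.cvtColor(im,cv2.COLOR_BGR2HSV)
    m=cv2.inRange(hsv,(98,90,30),(125,255,255)); m[:,:215]=0;m[:,345:]=0
    k=max(cv2.findContours(m,cv2.RETR_EXTERNAL,cv2.CHAIN_APPROX_NONE)[0],key=cv2.contourArea); x,y,w,h=cv2.boundingRect(k)
    d=((im.max(2)<60).astype(np.uint8)*255)[y+20:y+h-4,x+15:x+w-15]; 
    kk=max(cv2.findContours(d,cv2.RETR_EXTERNAL,cv2.CHAIN_APPROX_NONE)[0],key=cv2.contourArea); e=cv2.fitEllipse(kk); c=np.array(e[0])+[x+15,y+20]
    print(f,"blue box",(x,y,w,h),"disc",c.round(2),np.round(e[1],2))
    # along axis: tip point OFF+U*(.059) predicted pixel
    m_=camera_model("wrist");TT=m_["tool_from_camera"];K=m_["camera_matrix"]
    for ds in(0,-.0017,.0017):
        X=OFF+U*(.059+ds); cpt=TT[:3,:3].T@(X-TT[:3,3]); th=np.arctan2(np.hypot(*cpt[:2]),cpt[2]); a=np.arctan2(cpt[1],cpt[0]); print(ds,(K[0,0]*th*np.array([np.cos(a),np.sin(a)])+K[:2,2]).round(2))
E
```

```text
w7r blue box (227, 249, 103, 101) disc [277.92 316.45] [47.25 53.99]
0 [277.4 314.9]
-0.0017 [277.41 312.83]
0.0017 [277.4  317.03]
w8r blue box (227, 249, 103, 102) disc [278.  316.3] [47.38 54.49]
0 [277.4 314.9]
-0.0017 [277.41 312.83]
0.0017 [277.4  317.03]
```

The objective has not slipped in the grip, so it really did come down from 9.6 to about 8. That fits having turned past the drop (between φ 150 and 166) with too little downward follow, and sitting at the start of the next crest. I'll raise slightly, ease back clockwise and probe.

```bash
python3 -m handwheel '{"grip":[30,30,30,30,30,30,30,30,30,30],"slide":[[0,-0.23,-1.6],[0,-0.23,-1.6],[0,-0.23,-1.6],[0,-0.23,-1.6],[0,-0.23,-1.6],[0,-0.23,-1.6],[0,-0.18,-1.3],[0,-0.13,-0.9],[0,-0.08,-0.6],[0,-0.08,-0.6]],"rot":[[0,0,0],[0,0.007,0.05],[0,0.014,0.1],[0,0.021,0.15],[0,0.0285,0.2],[0,0.0285,0.2],[0,0.0285,0.2],[0,0.0285,0.2],[0,0.0285,0.2],[0,0.0285,0.2]]}' 40 >/dev/null; python3 -c "
from port import *
st()"
```

```text
t 28.40 h 8.00 lat e1,e2 0.16 -0.13 tilt 0.04 phi 160.2 | F n,e1,e2 6.9 1.1 -2.3 M n 0.07 | j4 -38.2 j5 15.2 j6 -6.0 gap 39.0
```

```bash
python3 -m handwheel '{"grip":[30,30,30,30,30,30,30,30,30,30],"slide":[[0,0.06,0.4],[0,0.06,0.4],[0,0.06,0.4],[0,0.06,0.4],[0,0.06,0.4],[0,0.06,0.4],[0,0.06,0.4],[0,0.06,0.4],[0,0.06,0.4],[0,0.06,0.4]],"rot":[[0,0,0],[0,0.0024,0.0173],[0,0.0048,0.0345],[0,0.0073,0.0518],[0,0.0097,0.0691],[0,0.0121,0.0864],[0,0.0121,0.0864],[0,0.0121,0.0864],[0,0.0121,0.0864],[0,0.0121,0.0864]]}' 40 >/dev/null; python3 -c "
from port import *
st()"
```

```text
t 29.65 h 7.82 lat e1,e2 -0.03 0.13 tilt 0.08 phi 155.2 | F n,e1,e2 11.6 0.8 -0.7 M n 0.15 | j4 -38.5 j5 14.2 j6 -1.0 gap 38.7
```

The levels now read consistently. I had first landed on top of the ribs (9.6 mm), and the crest itself is at about 7.9–8.1 mm. So the drop should be further anticlockwise, and I'll continue that way under light pressure.

```bash
python3 -m handwheel '{"grip":[30,30,30,30,30,30,30,30,30,30],"slide":[[0,0.04,0.3],[0,0.04,0.3],[0,0.04,0.3],[0,0.04,0.3],[0,0.04,0.3],[0,0.04,0.3],[0,0.04,0.3],[0,0.04,0.3],[0,0.04,0.3],[0,0.04,0.3]],"rot":[[0,-0.0061,-0.0432],[0,-0.0121,-0.0864],[0,-0.0182,-0.1296],[0,-0.0243,-0.1728],[0,-0.0304,-0.216],[0,-0.0364,-0.2592],[0,-0.0425,-0.3024],[0,-0.0486,-0.3456],[0,-0.0547,-0.3888],[0,-0.0547,-0.3888]]}' 40 >/dev/null; python3 -c "
from port import *
st()"
```

```text
t 30.90 h 8.19 lat e1,e2 -0.02 0.14 tilt 0.11 phi 177.7 | F n,e1,e2 23.9 1.0 -2.0 M n -0.12 | j4 -39.6 j5 18.4 j6 -21.3 gap 38.6
```

```bash
python3 -m handwheel '{"grip":[30,30,30,30,30,30,30,30,30,30],"slide":[[0,0,0],[0,0,0],[0,0,0],[0,0,0],[0,0,0],[0,0,0],[0,0,0],[0,0,0],[0,0,0],[0,0,0]],"rot":[[0,-0.0049,-0.0346],[0,-0.0097,-0.0691],[0,-0.0146,-0.1037],[0,-0.0194,-0.1382],[0,-0.0243,-0.1728],[0,-0.0292,-0.2074],[0,-0.034,-0.2419],[0,-0.0389,-0.2765],[0,-0.0389,-0.2765],[0,-0.0389,-0.2765]]}' 40 >/dev/null; python3 -c "
from port import *
st()"
```

```text
t 32.15 h 8.54 lat e1,e2 0.05 0.26 tilt 0.13 phi 193.6 | F n,e1,e2 29.8 0.9 -1.6 M n -0.29 | j4 -42.5 j5 21.0 j6 -33.4 gap 39.2
```

```bash
python3 -m handwheel '{"grip":[30,30,30,30,30,30,30,30,30,30],"slide":[[0,-0.03,-0.2],[0,-0.03,-0.2],[0,-0.03,-0.2],[0,-0.03,-0.2],[0,-0.03,-0.2],[0,-0.03,-0.2],[0,-0.03,-0.2],[0,-0.03,-0.2],[0,-0.03,-0.2],[0,-0.03,-0.2]],"rot":[[0,-0.0049,-0.0346],[0,-0.0097,-0.0691],[0,-0.0146,-0.1037],[0,-0.0194,-0.1382],[0,-0.0243,-0.1728],[0,-0.0292,-0.2074],[0,-0.0316,-0.2246],[0,-0.034,-0.2419],[0,-0.034,-0.2419],[0,-0.034,-0.2419]]}' 40 >/dev/null; python3 -c "
from port import *
st()"
```

```text
t 33.40 h 8.48 lat e1,e2 0.06 0.32 tilt 0.13 phi 207.6 | F n,e1,e2 25.5 -0.3 -1.2 M n -0.30 | j4 -45.9 j5 23.0 j6 -43.2 gap 39.2
```

```bash
python3 -m handwheel '{"grip":[30,30,30,30,30,30,30,30,30,30],"slide":[[0,0,0],[0,0,0],[0,0,0],[0,0,0],[0,0,0],[0,0,0],[0,0,0],[0,0,0],[0,0,0],[0,0,0]],"rot":[[0,-0.0036,-0.0259],[0,-0.0073,-0.0518],[0,-0.0109,-0.0778],[0,-0.0146,-0.1037],[0,-0.0182,-0.1296],[0,-0.0219,-0.1555],[0,-0.0255,-0.1814],[0,-0.0279,-0.1987],[0,-0.0279,-0.1987],[0,-0.0279,-0.1987]]}' 40 >/dev/null; python3 -c "
from port import *
st()"
```

```text
t 34.65 h 7.14 lat e1,e2 0.49 -0.03 tilt 0.03 phi 219.1 | F n,e1,e2 -1.2 0.3 -0.7 M n -0.04 | j4 -49.3 j5 24.2 j6 -50.8 gap 38.8
```

It dropped: no force at h = 7.14 mm, φ 219. Following down.

```bash
python3 -m handwheel '{"grip":[30,30,30,30,30,30,30,30,30,30],"slide":[[0,0.04,0.3],[0,0.08,0.6],[0,0.13,0.9],[0,0.17,1.2],[0,0.21,1.5],[0,0.25,1.8],[0,0.29,2.1],[0,0.29,2.1],[0,0.29,2.1],[0,0.29,2.1]],"rot":[[0,0,0],[0,0,0],[0,0,0],[0,0,0],[0,0,0],[0,0,0],[0,0,0],[0,0,0],[0,0,0],[0,0,0]]}' 40 >/dev/null; python3 -c "
from port import *
st()"
```

```text
t 35.90 h 5.02 lat e1,e2 0.48 -0.05 tilt 0.03 phi 219.1 | F n,e1,e2 -1.3 -0.1 -0.4 M n -0.02 | j4 -49.7 j5 24.0 j6 -50.4 gap 38.8
```

```bash
python3 -m handwheel '{"grip":[30,30,30,30,30,30,30,30,30,30],"slide":[[0,0.04,0.3],[0,0.08,0.6],[0,0.13,0.9],[0,0.17,1.2],[0,0.21,1.5],[0,0.25,1.8],[0,0.28,2],[0,0.28,2],[0,0.28,2],[0,0.28,2]],"rot":[[0,0,0],[0,0,0],[0,0,0],[0,0,0],[0,0,0],[0,0,0],[0,0,0],[0,0,0],[0,0,0],[0,0,0]]}' 40 >/dev/null; python3 -c "
from port import *
st()
s=sense();print('n tool',(s['tcp_rot'].T@n).round(4),'E1',(s['tcp_rot'].T@E1).round(3),'E2',(s['tcp_rot'].T@E2).round(3))"
```

```text
t 37.15 h 3.13 lat e1,e2 0.49 -0.04 tilt 0.03 phi 219.1 | F n,e1,e2 6.3 0.1 -2.0 M n -0.05 | j4 -50.0 j5 23.9 j6 -50.1 gap 39.0
n tool [ 5.000e-04 -1.389e-01 -9.903e-01] E1 [-0.776 -0.625  0.087] E2 [-0.631  0.768 -0.108]
```

It is seated in the starts at h ≈ 3.1 mm by my reckoning (3.5 nominal). Now screwing forward, clockwise, with the matching advance.

```bash
python3 -m handwheel '{"grip":[30,30,30,30,30,30,30,30,30,30],"slide":[[0,0.02,0.15],[0,0.05,0.35],[0,0.08,0.55],[0,0.1,0.75],[0,0.13,0.95],[0,0.16,1.15],[0,0.19,1.35],[0,0.21,1.5],[0,0.21,1.5],[0,0.21,1.5]],"rot":[[0,0.0073,0.0518],[0,0.0146,0.1037],[0,0.0218,0.1555],[0,0.0291,0.2074],[0,0.0364,0.2592],[0,0.0437,0.311],[0,0.051,0.3629],[0,0.0583,0.4147],[0,0.0583,0.4147],[0,0.0583,0.4147]]}' 60 >/dev/null; python3 -c "
from port import *
st()"
```

```text
t 38.40 h 1.30 lat e1,e2 0.40 -0.12 tilt 0.03 phi 195.2 | F n,e1,e2 -1.6 0.5 -1.4 M n -0.03 | j4 -43.8 j5 20.7 j6 -33.7 gap 38.9
```

```bash
python3 -m handwheel '{"grip":[30,30,30,30,30,30,30,30,30,30],"slide":[[0,0.02,0.17],[0,0.05,0.35],[0,0.08,0.55],[0,0.1,0.75],[0,0.13,0.95],[0,0.16,1.15],[0,0.18,1.3],[0,0.2,1.45],[0,0.2,1.45],[0,0.2,1.45]],"rot":[[0,0.0073,0.0518],[0,0.0146,0.1037],[0,0.0218,0.1555],[0,0.0291,0.2074],[0,0.0364,0.2592],[0,0.0437,0.311],[0,0.051,0.3629],[0,0.0583,0.4147],[0,0.0583,0.4147],[0,0.0583,0.4147]]}' 60 >/dev/null; python3 -c "
from port import *
st()"
```

```text
t 39.65 h -0.06 lat e1,e2 0.29 -0.21 tilt 0.03 phi 171.2 | F n,e1,e2 -2.5 0.7 -1.1 M n 0.01 | j4 -40.2 j5 16.6 j6 -14.7 gap 38.8
```

```bash
python3 -m handwheel '{"grip":[30,30,30,30,30,30,30,30,30,30],"slide":[[0,0.02,0.12],[0,0.03,0.24],[0,0.05,0.36],[0,0.07,0.48],[0,0.08,0.6],[0,0.1,0.7],[0,0.1,0.7],[0,0.1,0.7],[0,0.1,0.7],[0,0.1,0.7]],"rot":[[0,0.0049,0.0346],[0,0.0097,0.0691],[0,0.0146,0.1037],[0,0.0194,0.1382],[0,0.0194,0.1382],[0,0.0194,0.1382],[0,0.0194,0.1382],[0,0.0194,0.1382],[0,0.0194,0.1382],[0,0.0194,0.1382]]}' 60 >/dev/null; python3 -c "
from port import *
st()"
```

```text
t 40.90 h -0.17 lat e1,e2 0.09 0.18 tilt 0.06 phi 163.1 | F n,e1,e2 10.0 0.6 0.9 M n -0.07 | j4 -40.0 j5 15.0 j6 -7.2 gap 38.9
```

```bash
python3 -m handwheel '{"grip":[30,30,30,30,30,30,30,30,30,30],"slide":[[0,0,0],[0,0,0],[0,0,0],[0,0,0],[0,0,0],[0,0,0],[0,0,0],[0,0,0],[0,0,0],[0,0,0]],"rot":[[0,0.0036,0.026],[0,0.0073,0.0518],[0,0.0109,0.0778],[0,0.0146,0.1037],[0,0.0146,0.1037],[0,0.0146,0.1037],[0,0.0146,0.1037],[0,0.0146,0.1037],[0,0.0146,0.1037],[0,0.0146,0.1037]]}' 60 >/dev/null; python3 - <<'E'
from port import *
st()
a=read_camera("scene")[...,::-1]; cv2.imwrite("pics/s9.png",cv2.convertScaleAbs(cv2.resize(a[170:250,380:460],None,fx=7,fy=7,interpolation=cv2.INTER_CUBIC),alpha=1.3))
s=sense();print('n tool',(s['tcp_rot'].T@n).round(4))
E
```

```text
t 42.15 h -0.18 lat e1,e2 0.09 0.14 tilt 0.06 phi 157.1 | F n,e1,e2 10.2 0.6 0.3 M n 0.21 | j4 -40.3 j5 13.9 j6 -1.2 gap 38.8
n tool [ 0.001  -0.139  -0.9903]
```

View pics/s9.png

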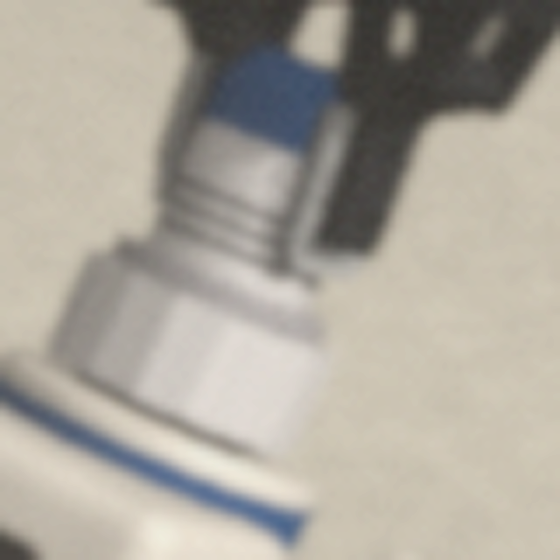

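The scene shows the flange flat on the mouth face with no gap. Releasing and backing off along the axis.

```bash
python3 -m handwheel '{"grip":[50,60,70,80,85,85,85,85,85,85],"slide":[[0,0,0],[0,0,0],[0,0,0],[0,0,0],[0,0,0],[0,-1.4,-10],[0,-4.2,-30],[0,-7,-50],[0,-11,-80],[0,-11,-80]],"rot":[[0,0,0],[0,0,0],[0,0,0],[0,0,0],[0,0,0],[0,0,0],[0,0,0],[0,0,0],[0,0,0],[0,0,0]]}' 60; python3 - <<'E'
from port import *
st()
a=read_camera("scene")[...,::-1]; cv2.imwrite("pics/s10r.png",a); cv2.imwrite("pics/s10.png",cv2.convertScaleAbs(cv2.resize(a[170:250,380:460],None,fx=7,fy=7,interpolation=cv2.INTER_CUBIC),alpha=1.3))
s=sense(); np.save("w10.npy",{k:s[k] for k in("tool_pos","tcp_rot")},allow_pickle=True)
im=read_camera("wrist"); cv2.imwrite("pics/w10.png",im[...,::-1])
E
```

```text
time: 43.45
tool_pos: [0.4503, 0.1919, 0.2254]
tcp_rot: [[0.512, 0.749, 0.421], [0.833, -0.552, -0.032], [0.208, 0.367, -0.907]]
ft_force: [-0.4, 0.0, -0.8]
finger_gap: 0.085
t 43.45 h 81.39 lat e1,e2 -0.12 0.81 tilt 0.19 phi 157.1 | F n,e1,e2 -0.5 0.1 -0.7 M n -0.00 | j4 -26.8 j5 22.8 j6 -13.0 gap 85.0
```

View pics/s10.png

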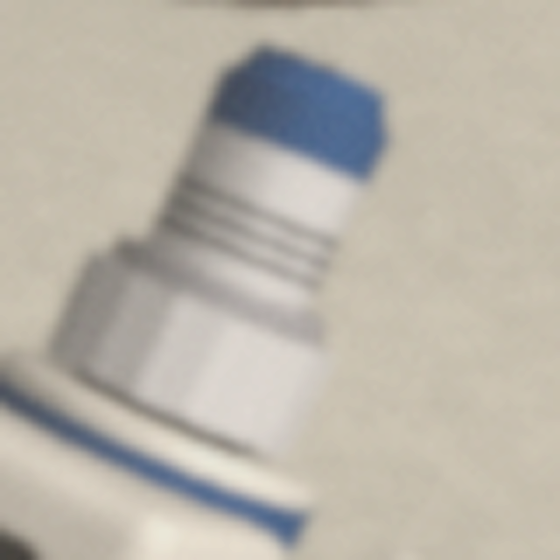

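View pics/w10.png

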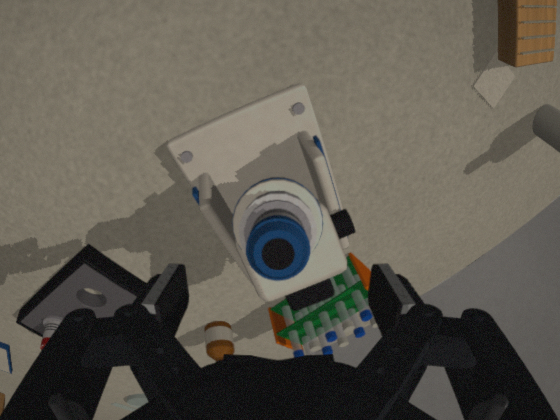

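View pics/s10r.png

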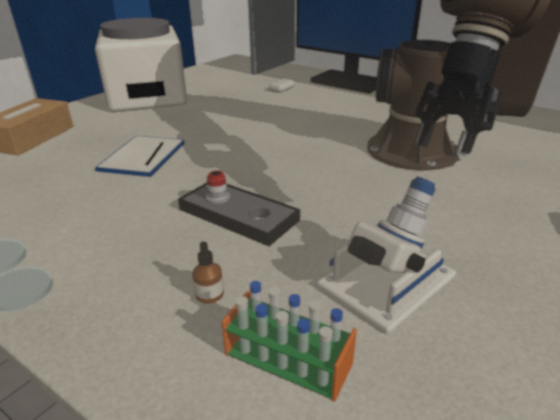

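The scene shows the objective seated flush on the port (tip at about (423,187)). The red objective, bottle and rack are where they were, and the gripper is clear. Handing in.

```bash
python3 -c "
from workcell import hand_in,sense
s=sense();print(s['time'],s['qd'].round(2),s['ft_force'].round(1)); print(hand_in())"
```

```text
43.55 [-0.26  1.16  0.16 -0.03  0.09 -0.08] [ 0.4 -0.5 -0.8]
the job is handed in; nothing more can be done
None
```

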